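# Load the spray station: blue balls into the pan, spindles between centres

### The job

Get the next batch ready for spraying: lift the sorting tray, tip it on one corner over the aluminium spray pan so that all the blue balls, and no others, roll out into the pan, and set the tray level on its rubber mat again with the other balls still in it. Lay each wooden spindle in a lane of its own on the blue jig (either lane; there may be one or two) and slide its yellow tailstock in, so that the spindle is clamped straight between the two cups; leave both tailstocks fully home, an empty lane's too. Do not disturb the other things on the table.

Things in the scene. Friction and masses are not known exactly. Their poses are not given: they have to be found in the camera images.
- tray_grip (a point): loose grey tray, 164 mm square, 0.4 kg, walls 40 mm high, 4 bays parted by a cross; black handle 26 mm square in the middle, top 100 mm above the underside. Point: handle axis, 80 mm above the underside; x, y along the dividers. Rim open 36 mm either side of each corner. Bay +x+y holds blue balls, -x+y red, -x-y yellow, +x-y none. In each gap a spout rises 15 deg outwards, 6 mm high; balls run out when tipped 30 deg
- mat_mid (a point): black rubber mat, 200 x 200 mm, 2 mm thick, fixed: the tray's place. Centre of its top
- blue1_mid (a point): blue wooden ball, 22 mm across, 10 g; its centre (the number of blue balls varies)
- blue2_mid (a point): blue wooden ball, 22 mm across, 10 g; its centre
- blue3_mid (a point): blue wooden ball, 22 mm across, 10 g; its centre
- blue4_mid (a point): blue wooden ball, 22 mm across, 10 g; its centre
- red1_mid (a point): red wooden ball, 22 mm across, 10 g; its centre
- red2_mid (a point): red wooden ball, 22 mm across, 10 g; its centre
- yellow1_mid (a point): yellow wooden ball, 22 mm across, 10 g; its centre
- yellow2_mid (a point): yellow wooden ball, 22 mm across, 10 g; its centre
- pan_in (a point): aluminium spray pan, fixed, open on top, 170 (its x) x 190 (its y) mm outside, 50 mm high, walls 4 mm. Centre of its inner floor, 4 mm above the table
- spindle1_mid (a point): loose turned wooden spindle, 160 mm long along its y, 0.11 kg: block 24 x 24 x 44 mm long in the middle (grip there), round 20 mm diameter to 60 mm either side of the middle, then a round-nosed 12 mm tip 20 mm long; both ends alike. Its centre (there are one or two spindles)
- spindle2_mid (a point): loose turned wooden spindle, 160 mm long along its y, 0.11 kg: block 24 x 24 x 44 mm long in the middle (grip there), round 20 mm diameter to 60 mm either side of the middle, then a round-nosed 12 mm tip 20 mm long; both ends alike. Its centre
- lane_a (a point): lane a of the fixed blue jig, nearer the robot. Where a clamped spindle's centre belongs, 65 mm above the table; y: spindle axis, towards the tailstock. Open V rests 12 mm wide at y = -45 and 45 mm carry its round parts at this height, laid in from above; V tops are 6 mm above the axis, base plate 16 mm thick. Fixed end cup (18 mm inside): mouth at y = -68, bottom at -80 mm, block 90 mm high
- tail_a (a joint): yellow tailstock of lane a, sliding along the lane's y, -0.003 to 0.062 m. Its cup (18 mm inside, 12 mm deep) has its bottom at y = 80 mm + value. 0: home, spindle clamped, tips on the bottoms of both cups; from 0.040 up a spindle can be laid in. Slides with about 4 N, stays where left; pushed in, it pushes a spindle in the rests along into the fixed cup
- knob_a (a point): black square knob on top of tailstock a, 20 x 20 mm, standing from 78 to 122 mm above the table. This point is on its axis, 103 mm above the table; axes as the lane's
- lane_b (a point): lane b of the fixed blue jig, farther from it, 140 mm from lane a. Where a clamped spindle's centre belongs, 65 mm above the table; y: spindle axis, towards the tailstock. Open V rests 12 mm wide at y = -45 and 45 mm carry its round parts at this height, laid in from above; V tops are 6 mm above the axis, base plate 16 mm thick. Fixed end cup (18 mm inside): mouth at y = -68, bottom at -80 mm, block 90 mm high
- tail_b (a joint): yellow tailstock of lane b, sliding along the lane's y, -0.003 to 0.062 m. Its cup (18 mm inside, 12 mm deep) has its bottom at y = 80 mm + value. 0: home, spindle clamped, tips on the bottoms of both cups; from 0.040 up a spindle can be laid in. Slides with about 4 N, stays where left; pushed in, it pushes a spindle in the rests along into the fixed cup
- knob_b (a point): black square knob on top of tailstock b, 20 x 20 mm, standing from 78 to 122 mm above the table. This point is on its axis, 103 mm above the table; axes as the lane's
- paint_tin: blue paint tin, 84 mm across, 100 mm high; a bystander, not to be disturbed. Its underside's centre
- tape_roll: yellow roll of masking tape, 90 mm across, 25 mm high; a bystander, not to be disturbed. Its underside's centre
- brush: paint brush lying down; a bystander, not to be disturbed. Its underside's centre
- mix_cup: white mixing cup, 70 mm across, 90 mm high; a bystander, not to be disturbed. Its underside's centre
- sand_block: cork sanding block 45 x 70 x 30 mm; a bystander, not to be disturbed. Its underside's centre

How it is judged:
By the outcome, as a careful person would: the job done as asked, in the order asked, and still so for the second after the job is handed in, with the robot touching nothing.
Of blue1, blue2, blue3, blue4 only 2 to 4 are there at a start; the rules pass over those that are not, and their reading is None.
Of spindle1, spindle2 only 1 to 2 are there at a start; the rules pass over those that are not, and their reading is None.
At some moment in a run one of spindle1, spindle2 may be knocked a few centimetres aside while the robot is not near it.
It also fails if it takes over 210 s, if anything falls off the work surface, if the arm or the gripper's body presses on something with over 40 N, if the wrist force passes 120 N, or if a joint passes its speed limit or range.

### The arm

A 6-joint arm with a two-finger parallel gripper is mounted at the origin on the work surface. World frame = base frame: x ahead of the robot, y to its left, z up, the work surface at z = 0. Lengths are in m, angles in rad, forces in N, time in s.
With the tool pointing down it reaches from about 0.3 to 0.875 m from the base axis. Payload 6.4 kg.
Tool frame: the origin (TCP) lies midway between the tips of the shut fingers; the grasp point (between the pads) lies ctrl.grip_depth behind it (ctrl.grip_depth is the distance from the TCP to the grasp point, in m); x points along the fingers, y is the direction in which the jaws open and shut, and the axes are right-handed (so a half turn about x gives the same grasp; the last joint's range is limited). The gripper opens to 85 mm and grips with 20 to 120 N. Pads are 22 mm wide; open, the fingers measure 114 mm over their backs; the gripper's body (76 mm by 85 mm) begins 54 mm behind the grasp point. The pads swing forward as they close: fully open they stand 13 mm farther back than shut.
Start: joints at [1.054, 0.181, 1.607, -0, 1.354, -0.206], TCP at [0.176, 0.547, 0.231] pointing down, gripper open.
Joint ranges: [-2.99, 2.99], [-0.89, 2.07], [0.3, 2.58], [-1.14, 4.28], [0, 2.63], [-3.12, 3.12]. Speed limits (rad/s): [2.57, 2.57, 3.01, 3.14, 3.14, 3.14].

### API

Orientations are given as a unit quaternion [w, x, y, z].
In Python, from bench import ctrl gives the robot as it stands.
- The arm moves only by the shell command python3 -m creep 'ROWS'. ROWS is text: rows parted by semicolons, each of 7 numbers parted by spaces: the opening, from 0 (shut) to 1 (fully open), then the shift along the tool's x, y, z in cm, then the turn, a rotation vector about the tool's x, y, z in rad. In form: claw x y z ax ay az; .... A call has 1 to 10 rows; each row shifts and turns the pose as measured when the row begins, along the tool's axes as they then stand; what a row does not reach is not made up. A row lasts 1/8 s, in which the tool goes at most 62.5 mm and 10.7 degrees, less where a joint would pass 70% of its speed; a pose out of reach is approached as far as the arm can. A call with a gripper value outside its range is refused whole. The fingers move at their own pace and stop on an object; the grip force is fixed at half the most. Time passes only in rows, so rows that do not move let the fingers close. It gives the time, the measured TCP pose, the force and the opening at its end, in the units of the state.
- ctrl.get_obs(): the state, without advancing time (a new reading comes with each control period).
- ctrl.camera(name): name is "scene" or "top" or "wrist"; returns (picture, depth): 384x512x3 uint8, blue, green, red; 384x512 float32, m along the optical axis (not along the pixel's ray), 0 where there is no reading.
- ctrl.calibration(name): a dict with "mtx" (3x3 intrinsics, pixels), "distortion" ([k1, k2, p1, p2, k3] as OpenCV has them; the pictures are not rectified), "R" (3x3) and "t" (3): a world point X has camera coordinates R X + t; the wrist camera has in their place "tool_from_camera" (4x4, takes a point from camera to tool coordinates, whose origin is the TCP and whose axes are the tool frame's). Camera axes: x right, y down, z forward; pixel columns grow to the right and rows downward; lengths in m; the calibration is good to about 2 mm. A picture is of the moment at which its call begins: read the wrist's pose just before it. calibration takes no time and is no camera call.
- ctrl.hand_in(): hands the job in, once; it reports no verdict.
Trained networks look in the newest picture that a camera, given by its name, has taken for a name from the list of things; names that differ only in an ending like _2 or _b are one class to them, and where a whole thing is asked for, a point or a joint stands for the part that bears it (a point fixed in the world has none). Each returns a list of dicts, best first, with "confidence" (0 to 1); they miss things now and then, are a little off and sometimes report something else, mostly with a low value. They report only what shows in the picture. A call takes as long as a camera call.
- ctrl.find_in(query, camera): "rect" ([left, top, right, bottom] in pixels, round what is visible of it).
The state is a dict: "time_s": time; "q": joint angles; "dq": joint speeds; "joint_efforts": joint torques, N m; "eef_pos": TCP position; "eef_rot": TCP orientation; "wrist_force": force on the tool from outside, world axes, zero at the start; "torque": the same for the moment, N m; "opening": opening from 0.0 (shut) to 1.0 (fully open).
Only numpy, scipy, OpenCV 4.12 (cv2) and the standard library are available. Lean on these libraries where they do the work, as an engineer would, in place of code of your own. Each camera call takes 0.05 s, during which the arm holds its last target.

## Working session

There is one attempt and no reset: what is moved stays moved. The work goes in short steps, Python scripts to look and compute and a shell command to move; the robot and the scene stay as the last step left them, time stands still between calls to the robot, and variables do not carry over. Pictures are saved under pics/ and viewed, and the job is handed in when it is done.

```bash
ls -la; mkdir -p pics
cat > h.py <<'E'
import numpy as np, cv2
from bench import ctrl
def shot(name,fn):
    o=ctrl.get_obs(); im,d=ctrl.camera(name); cv2.imwrite('pics/'+fn,im); np.savez('pics/'+fn+'.npz',d=d,im=im,pos=o['eef_pos'],rot=o['eef_rot']); return o,im,d
def R_of(q):
    from scipy.spatial.transform import Rotation as R
    return R.from_quat([q[1],q[2],q[3],q[0]]).as_matrix()
def world_cloud(name,d,o=None):
    c=ctrl.calibration(name); K=np.array(c['mtx']); D=np.array(c['distortion'])
    h,w=d.shape; u,v=np.meshgrid(np.arange(w),np.arange(h))
    p=cv2.undistortPoints(np.stack([u,v],-1).reshape(-1,1,2).astype(float),K,D).reshape(h,w,2)
    P=np.dstack([p[...,0]*d,p[...,1]*d,d])
    if 'R' in c: 
        return (P-np.array(c['t']))@np.array(c['R'])
    T=np.array(c['tool_from_camera']); Pt=P@T[:3,:3].T+T[:3,3]
    return Pt@R_of(o['eef_rot']).T+np.array(o['eef_pos'])
E
python3 - <<'E'
from h import *
for n in ['scene','top','wrist']:
    o,im,d=shot(n,n+'0.png')
    c=ctrl.calibration(n); print(n,np.round(c['mtx'],1).tolist(),np.round(c['distortion'],3)); print((d==0).mean())
    if 'R' in c: print('cam pos',-np.array(c['R']).T@np.array(c['t']))
    else: print(c['tool_from_camera'])
print(o, ctrl.grip_depth)
E
```

```text
total 12
drwxr-xr-x  3 agent agent 4096 Dec  6 11:59 .
drwxr-xr-x 23 root  root  4096 Dec  6 11:59 ..
drwxr-xr-x  2 agent agent 4096 Dec  6 11:59 pics
scene [[471.9, 0.0, 250.8], [0.0, 471.9, 198.8], [0.0, 0.0, 1.0]] [-0.201  0.     0.     0.     0.   ]
0.004069010416666667
cam pos [1.56068282 0.5799667  1.08393223]
top [[449.9, 0.0, 255.3], [0.0, 449.9, 194.5], [0.0, 0.0, 1.0]] [0.036 0.    0.    0.    0.   ]
0.004343668619791667
cam pos [0.39959165 0.03172709 1.3174369 ]
wrist [[280.7, 0.0, 249.8], [0.0, 280.7, 190.6], [0.0, 0.0, 1.0]] [-0.064  0.     0.     0.     0.   ]
0.004099527994791667
[[-7.50314942e-04 -2.99997905e-01  9.53939565e-01 -1.42387886e-01]
 [ 9.99999498e-01 -8.58990853e-04  5.16404945e-04  7.67071545e-04]
 [ 6.64504959e-04  9.53939474e-01  2.99998398e-01 -7.79440192e-02]
 [ 0.00000000e+00  0.00000000e+00  0.00000000e+00  1.00000000e+00]]
{'time_s': 0.1, 'q': array([ 1.05372739e+00,  1.81497933e-01,  1.60789570e+00, -7.51261919e-06,
        1.35380118e+00, -2.06274204e-01]), 'dq': array([-4.34443798e-04, -5.30626610e-04, -4.11404990e-03,  8.84708748e-04,
       -3.80713255e-04,  4.11252029e-05]), 'joint_efforts': array([ 1.29291429e-04, -4.45885527e+01, -3.52235734e+01, -3.29239192e-04,
        4.23478283e-03,  5.34603828e-05]), 'eef_pos': array([0.17556612, 0.54702315, 0.23046266]), 'eef_rot': array([ 0.69838808,  0.10890949,  0.69878409, -0.10997094]), 'wrist_force': array([ 0.50349847,  0.00313456, -1.03020451]), 'torque': array([-0.04355225,  0.05963219,  0.04012106]), 'opening': 1.0005072064836615} 0.0187
```

View pics/top0.png

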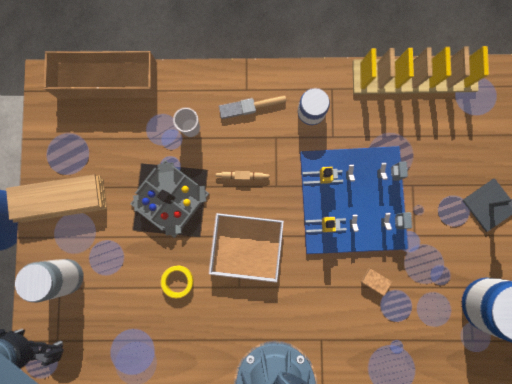

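View pics/scene0.png

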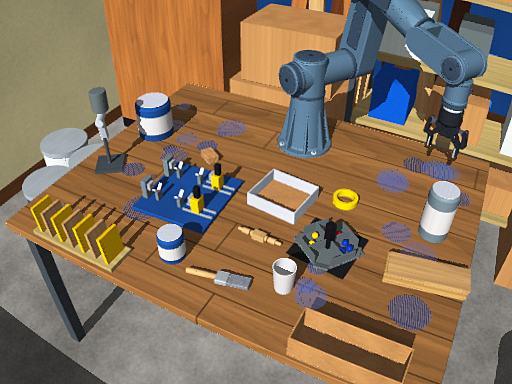

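View pics/wrist0.png

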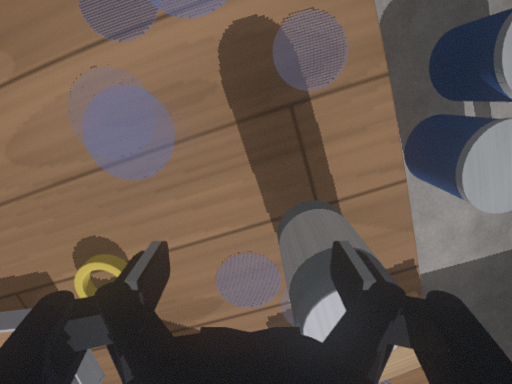

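The top view shows the tray at about (170,198) with the blue balls on its left side. The pan is at (247,247), one spindle is at (243,176), and the jig is at (355,200) with both tailstocks on the left. Next I'll measure positions.

Run:
```python
from h import *
z=np.load('pics/top0.png.npz'); im=z['im'];d=z['d']
W=world_cloud('top',d); np.save('pics/W0.npy',W)
a=cv2.resize(im[150:250,120:220],None,fx=6,fy=6,interpolation=cv2.INTER_CUBIC); cv2.imwrite('pics/tray_c.png',a)
a=cv2.resize(im[135:265,200:420],None,fx=3.6,fy=3.6,interpolation=cv2.INTER_CUBIC); cv2.imwrite('pics/jig_c.png',a)
for (v,u) in [(198,170),(200,148),(247,247),(176,243),(224,328),(173,326),(222,354),(220,388),(173,351),(172,383),(280,25)]:
    print((u,v),W[v,u].round(3))
for q in ['tray_grip','mat_mid','blue1_mid','red1_mid','yellow1_mid','pan_in','spindle1_mid','knob_a','lane_a','brush','mix_cup','tape_roll','paint_tin','sand_block']:
    print(q,[(np.round(r['rect']).astype(int).tolist(),round(r['confidence'],2)) for r in ctrl.find_in(q,'top')][:6])
```

```text
(170, 198) [0.518 0.29  0.066]
(148, 200) [0.517 0.363 0.024]
(247, 247) [0.379 0.078 0.002]
(243, 176) [0.585 0.088 0.018]
(328, 224) [ 0.44  -0.141  0.124]
(326, 173) [ 0.577 -0.139  0.122]
(354, 222) [ 0.448 -0.223  0.055]
(388, 220) [ 0.453 -0.317  0.055]
(351, 173) [ 0.586 -0.219  0.053]
(383, 172) [ 0.589 -0.309  0.051]
(25, 280) [0.306 0.619 0.189]
tray_grip [([132, 164, 212, 236], 0.9)]
mat_mid [([132, 163, 208, 237], 0.93)]
blue1_mid [([149, 190, 156, 196], 0.55)]
red1_mid [([173, 210, 182, 216], 0.49)]
yellow1_mid [([182, 201, 193, 205], 0.53), ([359, 267, 392, 296], 0.32), ([131, 162, 215, 236], 0.22)]
pan_in [([209, 213, 283, 282], 0.55), ([320, 169, 337, 184], 0.55)]
spindle1_mid []
knob_a [([318, 165, 338, 187], 0.78), ([321, 215, 339, 235], 0.66)]
lane_a [([301, 146, 411, 253], 0.6)]
brush [([222, 96, 284, 117], 0.66)]
mix_cup [([172, 108, 198, 138], 0.68), ([158, 213, 168, 223], 0.32)]
tape_roll [([162, 265, 196, 298], 0.83), ([145, 201, 150, 207], 0.71), ([298, 87, 327, 126], 0.16)]
paint_tin [([298, 87, 327, 125], 0.88)]
sand_block [([358, 268, 390, 293], 0.84)]
```

View pics/tray_c.png

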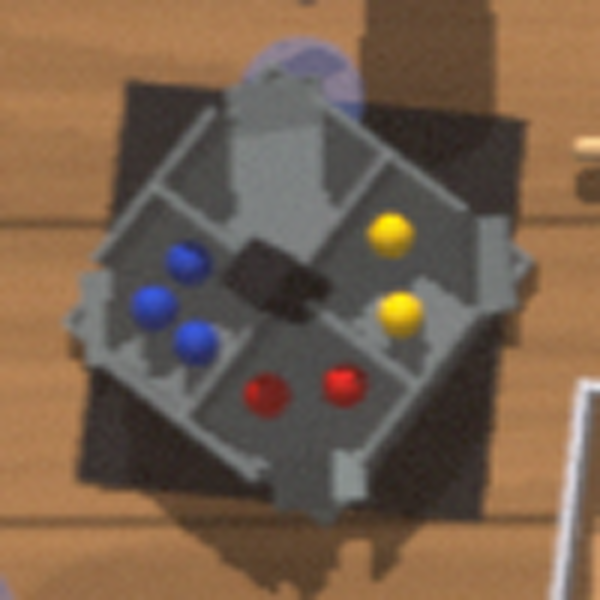

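View pics/jig_c.png

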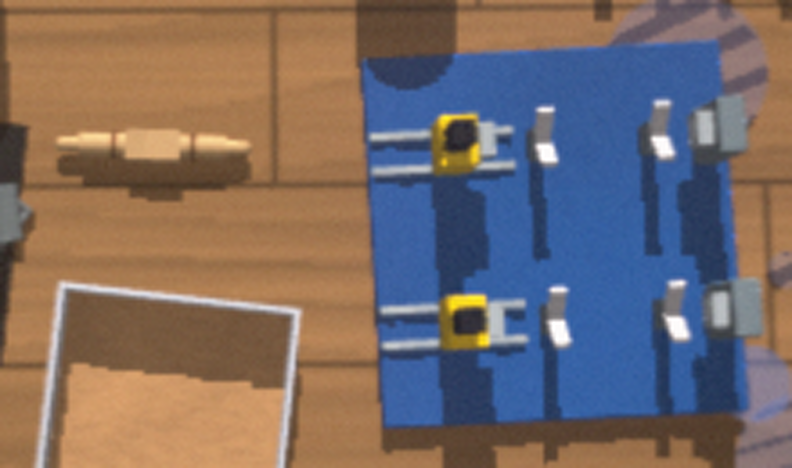

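```bash
cat > fit.py <<'E'
from h import *
def near(W,c,r,zl,zh):
    m=(np.hypot(W[...,0]-c[0],W[...,1]-c[1])<r)&(W[...,2]>zl)&(W[...,2]<zh); return m
def rect(P):
    (c,s,a)=cv2.minAreaRect((P[:,:2]*1000).astype(np.float32)); return np.round(c,1),np.round(s,1),round(a,1)
E
python3 - <<'E'
from fit import *
W=np.load('pics/W0.npy')
m=near(W,(0.52,0.30),0.05,0.08,0.12); P=W[m]; print('handle top',P.mean(0).round(4),len(P),P[:,2].max(),rect(P))
# pan rim
m=near(W,(0.385,0.08),0.16,0.04,0.056); P=W[m]; print('pan',len(P),rect(P),cv2.boxPoints(cv2.minAreaRect((P[:,:2]*1000).astype(np.float32))).round(0).tolist())
m=near(W,(0.585,0.09),0.11,0.008,0.03); P=W[m]; print('spindle',len(P),rect(P), P[:,2].max())
m=near(W,(0.5,-0.22),0.25,0.010,0.022); P=W[m]; print('plate',len(P),rect(P))
for c in [(0.44,-.14),(0.577,-.14)]:
    m=near(W,c,0.03,0.11,0.13);P=W[m]; print('knob',len(P),P.mean(0).round(4))
for c in [(0.448,-.223),(.453,-.317),(.586,-.219),(.589,-.309)]:
    m=near(W,c,0.03,0.045,0.08);P=W[m]; print('rest',len(P),rect(P),P[:,2].max().round(3))
for c in [(0.455,-.36),(.59,-.35)]:
    m=near(W,c,0.035,0.08,0.1);P=W[m]; print('fixed block',len(P),rect(P),P[:,2].mean().round(3))
# table level
m=near(W,(0.3,0.3),0.05,-0.02,0.02);print('table',W[m][:,2].mean())
m=near(W,(0.52,0.3),0.15,0.001,0.006); P=W[m]; print('mat',len(P),rect(P))
m=near(W,(0.52,0.3),0.13,0.03,0.055); P=W[m]; print('tray rim',len(P),rect(P))
E
```

```text
handle top [0.5218 0.3011 0.1   ] 107 0.11119486209886334 (array([523. , 303.1]), array([27.4, 25.7]), 53.0)
pan 415 (array([381. ,  78.5]), array([190.2, 169.8]), 83.2) [[285.0, -6.0], [454.0, -26.0], [477.0, 163.0], [308.0, 183.0]]
spindle 364 (array([574.7, 102.6]), array([134.5, 134.3]), 51.7) 0.029268307385064987
plate 8807 (array([ 468.4, -193.3]), array([412.6, 431.8]), 3.4)
knob 59 [ 0.442  -0.1482  0.1215]
knob 62 [ 0.5808 -0.1452  0.1213]
rest 84 (array([ 444.8, -222.8]), array([44.6, 13.4]), 3.7) 0.074
rest 141 (array([ 449.9, -324.5]), array([44.2, 38.8]), 0.4) 0.08
rest 83 (array([ 584.2, -217.6]), array([45.8, 13.2]), 3.0) 0.075
rest 135 (array([ 589.6, -319.4]), array([46.3, 37.8]), 2.3) 0.08
fixed block 156 (array([ 451.2, -351.4]), array([43.8, 34.6]), 3.6) 0.089
fixed block 147 (array([ 589.7, -346.5]), array([44.2, 34.8]), 8.1) 0.088
table 0.0011344014804400542
mat 2392 (array([519.8, 298.5]), array([296.9, 295.3]), 29.1)
tray rim 494 (array([523.1, 304.6]), array([167.9, 165.1]), 52.5)
```

```bash
cat > plan.py <<'E'
from h import *
import sys, json
from scipy.spatial.transform import Rotation as Ro, Slerp
def tooldown(phi): # tool y at world angle phi deg
    y=np.array([np.cos(np.radians(phi)),np.sin(np.radians(phi)),0]); x=np.array([0,0,-1.]); return np.column_stack([x,y,np.cross(x,y)])
def cur():
    o=ctrl.get_obs(); return np.array(o['eef_pos']),R_of(o['eef_rot']),o
def log(o):
    open('log.jsonl','a').write(json.dumps({k:np.array(o[k]).tolist() for k in ['q','eef_pos','eef_rot']})+'\n')
def rows(p1,R1,n=None,start=None):
    p,R,o=cur(); log(o)
    if start is not None: p,R=start
    dist=np.linalg.norm(p1-p); rv=Ro.from_matrix(R.T@R1).as_rotvec(); ang=np.degrees(np.linalg.norm(rv))
    if n is None: n=int(max(np.ceil(dist/0.055),np.ceil(ang/9),1))
    print('dist %.4f ang %.2f n %d'%(dist,ang,n))
    Rk=R; 
    for k in range(n):
        s=Rk.T@(p1-p)/n*100
        print('  shift cm',s.round(2),'rv',(rv/n).round(4)); Rk=Rk@Ro.from_rotvec(rv/n).as_matrix()
def status():
    p,R,o=cur(); log(o); print('t',round(o['time_s'],2),'p',p.round(4),'x',R[:,0].round(3),'y',R[:,1].round(3),'yaw',np.degrees(np.arctan2(R[1,1],R[0,1])).round(1),'F',np.round(o['wrist_force'],1),'op',round(o['opening'],3),'q',np.round(o['q'],3))
E
python3 - <<'E'
from plan import *
status()
for phi in (53,143,-37,-127): print(phi); rows(np.array([0.523,0.3035,0.26]),tooldown(phi))
E
```

```text
t 0.85 p [0.1758 0.5475 0.2313] x [ 0.  0. -1.] y [0.306 0.952 0.   ] yaw 72.2 F [ 0.5 -0.1 -0.3] op 0.998 q [ 1.054  0.181  1.607 -0.     1.354 -0.206]
53
dist 0.4253 ang 19.19 n 8
  shift cm [-0.36 -1.58  5.06] rv [ 0.0419  0.     -0.    ]
  shift cm [-0.36 -1.36  5.13] rv [ 0.0419  0.     -0.    ]
  shift cm [-0.36 -1.15  5.18] rv [ 0.0419  0.     -0.    ]
  shift cm [-0.36 -0.93  5.22] rv [ 0.0419  0.     -0.    ]
  shift cm [-0.36 -0.71  5.26] rv [ 0.0419  0.     -0.    ]
  shift cm [-0.36 -0.49  5.28] rv [ 0.0419  0.     -0.    ]
  shift cm [-0.36 -0.27  5.3 ] rv [ 0.0419  0.     -0.    ]
  shift cm [-0.36 -0.05  5.3 ] rv [ 0.0419  0.     -0.    ]
143
dist 0.4253 ang 70.81 n 8
  shift cm [-0.36 -1.58  5.06] rv [-0.1545  0.     -0.    ]
  shift cm [-0.36 -2.34  4.76] rv [-0.1545  0.     -0.    ]
  shift cm [-0.36 -3.04  4.35] rv [-0.1545  0.     -0.    ]
  shift cm [-0.36 -3.67  3.83] rv [-0.1545  0.     -0.    ]
  shift cm [-0.36 -4.22  3.21] rv [-0.1545  0.     -0.    ]
  shift cm [-0.36 -4.66  2.53] rv [-0.1545  0.     -0.    ]
  shift cm [-0.36 -5.    1.78] rv [-0.1545  0.  
[... 1296 characters left out ...]
2.23  0.77] rv [-0.1559  0.      0.    ]
  shift cm [-0.16 -2.32  0.42] rv [-0.1559  0.      0.    ]
  shift cm [-0.16 -2.36  0.05] rv [-0.1559  0.      0.    ]
  shift cm [-0.16 -2.34 -0.32] rv [-0.1559  0.      0.    ]
  shift cm [-0.16 -2.26 -0.67] rv [-0.1559  0.      0.    ]
  shift cm [-0.16 -2.13 -1.02] rv [-0.1559  0.      0.    ]
  shift cm [-0.16 -1.94 -1.33] rv [-0.1559  0.      0.    ]
  shift cm [-0.16 -1.71 -1.62] rv [-0.1559  0.      0.    ]
  shift cm [-0.16 -1.44 -1.87] rv [-0.1559  0.      0.    ]
  shift cm [-0.16 -1.13 -2.07] rv [-0.1559  0.      0.    ]
  shift cm [-0.16 -0.8  -2.22] rv [-0.1559  0.      0.    ]
  shift cm [-0.16 -0.44 -2.32] rv [-0.1559  0.      0.    ]
```

```bash
python3 -m creep '1 -3 -1.6 0 0 0 0; 1 0 -1.6 5.1 0.042 0 0; 1 0 -1.4 5.1 0.042 0 0; 1 0 -1.2 5.2 0.042 0 0; 1 0 -0.9 5.2 0.042 0 0; 1 0 -0.7 5.3 0.042 0 0; 1 0 -0.5 5.3 0.042 0 0; 1 0 -0.3 5.3 0.042 0 0; 1 0 0 5.3 0.042 0 0'
python3 - <<'E'
from plan import *
status()
rows(np.array([0.523,0.3035,0.18]),tooldown(53))
E
```

```text
time_s: 1.98
eef_pos: [0.5255, 0.2813, 0.2638]
eef_rot: [0.671, 0.227, 0.669, -0.224]
wrist_force: [0.4, 0.3, -1.1]
opening: 0.996
t 1.98 p [0.5255 0.2813 0.2638] x [ 0.003  0.003 -1.   ] y [0.605 0.796 0.004] yaw 52.8 F [ 0.4  0.3 -1.1] op 0.996 q [ 0.291  0.199  1.52   0.002  1.419 -0.63 ]
dist 0.0868 ang 0.34 n 2
  shift cm [ 4.19  0.79 -0.77] rv [-0.0019  0.0004 -0.0022]
  shift cm [ 4.19  0.8  -0.77] rv [-0.0019  0.0004 -0.0022]
```

```bash
python3 -m creep '1 0 0.8 -0.7 0 0 -0.002; 1 0 0 0 0 0 0; 1 0 0 0 0 0 0'
python3 - <<'E'
from fit import *
from plan import *
status()
o,im,d=shot('wrist','w1.png'); W=world_cloud('wrist',d,o)
for z0,z1 in((.085,.12),):
    m=near(W,(0.52,0.30),0.05,z0,z1); P=W[m]; print(len(P),P.mean(0).round(4),rect(P))
m=near(W,(0.52,0.3),0.13,0.03,0.05); P=W[m]; print('tray rim',len(P),rect(P))
rows(np.array([0.523,0.3035,0.063]),tooldown(53))
E
```

```text
time_s: 2.35
eef_pos: [0.5267, 0.2899, 0.2632]
eef_rot: [0.67, 0.228, 0.669, -0.227]
wrist_force: [0.1, -0.7, -0.6]
opening: 0.999
t 2.35 p [0.5267 0.2899 0.2632] x [ 0.001  0.001 -1.   ] y [0.608 0.794 0.002] yaw 52.5 F [ 0.1 -0.7 -0.6] op 0.999 q [ 0.306  0.213  1.505  0.     1.423 -0.611]
571 [0.5213 0.3066 0.1007] (array([522.6, 306.1]), array([25.6, 26.3]), 52.5)
tray rim 2110 (array([522.4, 306.3]), array([165.5, 163. ]), 52.4)
dist 0.2007 ang 0.46 n 4
  shift cm [ 5.01  0.2  -0.28] rv [-0.002   0.0002 -0.0004]
  shift cm [ 5.01  0.21 -0.28] rv [-0.002   0.0002 -0.0004]
  shift cm [ 5.01  0.21 -0.27] rv [-0.002   0.0002 -0.0004]
  shift cm [ 5.01  0.21 -0.27] rv [-0.002   0.0002 -0.0004]
```

View pics/w1.png

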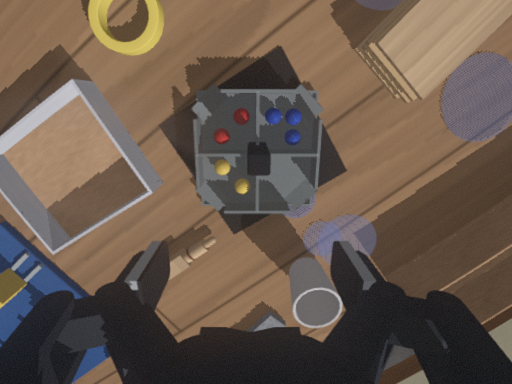

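```bash
python3 -m creep '1 2 0.5 -0.6 0 0 0; 1 3 0.5 -0.6 0 0 0; 1 3 0 0 0 0 0; 1 0 0 0 0 0 0'
python3 - <<'E'
from plan import *
status()
rows(np.array([0.5225,0.3055,0.063]),tooldown(52.4))
E
```

```text
time_s: 2.9
eef_pos: [0.5191, 0.309, 0.178]
eef_rot: [0.67, 0.226, 0.67, -0.225]
wrist_force: [-0.3, 0.1, 0.1]
opening: 1.008
t 2.9 p [0.5191 0.309  0.178 ] x [-0.     0.001 -1.   ] y [0.604 0.797 0.001] yaw 52.8 F [-0.3  0.1  0.1] op 1.008 q [ 3.400e-01  2.950e-01  1.581e+00  1.000e-03  1.266e+00 -5.820e-01]
dist 0.1151 ang 0.43 n 3
  shift cm [ 3.83 -0.03  0.17] rv [ 0.0025 -0.0003 -0.0002]
  shift cm [ 3.83 -0.03  0.16] rv [ 0.0025 -0.0003 -0.0002]
  shift cm [ 3.83 -0.02  0.16] rv [ 0.0025 -0.0003 -0.0002]
```

```bash
python3 -m creep '1 3 0 0.4 0.005 0 0; 1 3 0 0 0 0 0; 1 3 0 0 0 0 0; 1 1.5 0 0 0 0 0; 1 0 0 0 0 0 0;1 0 0 0 0 0 0'
python3 - <<'E'
from plan import *
status()
rows(np.array([0.5225,0.3055,0.063]),tooldown(52.4))
E
```

```text
time_s: 3.65
eef_pos: [0.5247, 0.3107, 0.0762]
eef_rot: [0.672, 0.228, 0.668, -0.223]
wrist_force: [0.1, -0.5, -0.1]
opening: 0.997
t 3.65 p [0.5247 0.3107 0.0762] x [ 0.008  0.004 -1.   ] y [0.605 0.796 0.008] yaw 52.7 F [ 0.1 -0.5 -0.1] op 0.997 q [ 0.34   0.427  1.633  0.002  1.072 -0.582]
dist 0.0144 ang 0.63 n 1
  shift cm [ 1.31 -0.56  0.14] rv [ 0.0059  0.0038 -0.0085]
```

```bash
python3 -m creep '1 0.7 -0.3 0.1 0 0.004 -0.008; 1 0.6 -0.3 0 0 0 0; 1 0 0 0 0 0 0;1 0 0 0 0 0 0'
python3 - <<'E'
from plan import *
status()
rows(np.array([0.5225,0.3055,0.063]),tooldown(52.4))
E
```

```text
time_s: 4.15
eef_pos: [0.5234, 0.3055, 0.065]
eef_rot: [0.671, 0.227, 0.669, -0.225]
wrist_force: [0.0, -0.0, 0.6]
opening: 0.997
t 4.15 p [0.5234 0.3055 0.065 ] x [ 0.004  0.002 -1.   ] y [0.606 0.796 0.003] yaw 52.7 F [ 0.  -0.   0.6] op 0.997 q [ 0.333  0.439  1.643  0.     1.056 -0.588]
dist 0.0021 ang 0.40 n 1
  shift cm [ 0.19 -0.05 -0.07] rv [ 0.0057  0.002  -0.0034]
```

Well aligned, so I'll close the fingers and lift a little.

```bash
python3 -m creep '0 0.1 0 0 0 0 0; 0 0 0 0 0 0 0;0 0 0 0 0 0 0;0 0 0 0 0 0 0;0 0 0 0 0 0 0;0 0 0 0 0 0 0;0 0 0 0 0 0 0;0 0 0 0 0 0 0'; python3 -m creep '0 -0.5 0 0 0 0 0; 0 -0.5 0 0 0 0 0;0 -1 0 0 0 0 0;0 -1 0 0 0 0 0;0 0 0 0 0 0 0'
python3 - <<'E'
from plan import *
status()
from fit import *
o,im,d=shot('wrist','w2.png')
E
```

```text
time_s: 5.15
eef_pos: [0.5236, 0.3055, 0.0643]
eef_rot: [0.671, 0.227, 0.669, -0.225]
wrist_force: [0.5, 0.4, 0.2]
opening: 0.293
time_s: 5.78
eef_pos: [0.5218, 0.305, 0.0943]
eef_rot: [0.67, 0.226, 0.67, -0.226]
wrist_force: [0.1, -0.2, -5.7]
opening: 0.3
t 5.78 p [0.5218 0.305  0.0943] x [ 0.  0. -1.] y [0.606 0.796 0.   ] yaw 52.7 F [ 0.1 -0.2 -5.7] op 0.3 q [ 0.333  0.396  1.633  0.     1.112 -0.588]
```

View pics/w2.png

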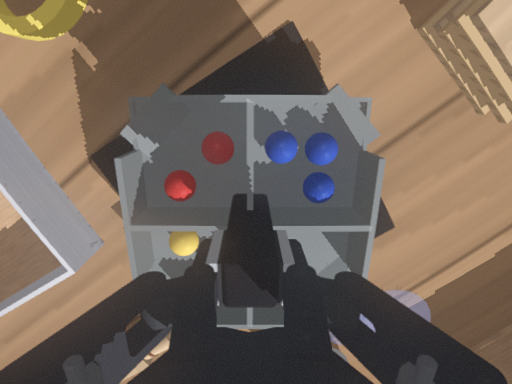

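```bash
python3 -m creep '0 -1 0 0 0 0 0; 0 -1.5 0 0 0 0 0; 0 -2 0 0 0 0 0; 0 -2 0 0 0 0 0; 0 -2 0 0 0 0 0; 0 -1.5 0 0 0 0 0; 0 -0.5 0 0 0 0 0'; python3 -m creep '0 0 -0.3 0.1 0 0 0; 0 0 -0.6 0.1 0 0 0; 0 0 -0.9 0.2 0 0 0; 0 0 -1.2 0.25 0 0 0; 0 0 -1.2 0.25 0 0 0; 0 0 -1.2 0.25 0 0 0; 0 0 -1.2 0.25 0 0 0; 0 0 -1.2 0.25 0 0 0; 0 0 -1.2 0.25 0 0 0; 0 0 -1.2 0.25 0 0 0';  python3 - <<'E'
from plan import *
status()
rows(np.array([0.383,0.004,0.205]),tooldown(52.7))
E
```

```text
time_s: 6.7
eef_pos: [0.5213, 0.3048, 0.2061]
eef_rot: [0.67, 0.226, 0.67, -0.226]
wrist_force: [-0.1, 0.4, -4.7]
opening: 0.299
time_s: 7.95
eef_pos: [0.4721, 0.2033, 0.2041]
eef_rot: [0.669, 0.225, 0.671, -0.227]
wrist_force: [0.1, -0.3, -5.1]
opening: 0.297
t 7.95 p [0.4721 0.2033 0.2041] x [-0.004 -0.001 -1.   ] y [ 0.606  0.796 -0.003] yaw 52.7 F [ 0.1 -0.3 -5.1] op 0.297 q [ 1.760e-01  7.300e-02  1.784e+00 -1.000e-03  1.288e+00 -7.440e-01]
dist 0.2183 ang 0.22 n 4
  shift cm [-0.01 -5.31  1.25] rv [ 0.0001 -0.0005  0.0008]
  shift cm [-0.01 -5.31  1.25] rv [ 0.0001 -0.0005  0.0008]
  shift cm [-0.01 -5.31  1.25] rv [ 0.0001 -0.0005  0.0008]
  shift cm [-0.02 -5.31  1.25] rv [ 0.0001 -0.0005  0.0008]
```

```bash
python3 -m creep '0 0 -1.2 0.3 0 0 0; 0 0 -1.2 0.3 0 0 0; 0 0 -1.2 0.3 0 0 0; 0 0 -1.2 0.3 0 0 0; 0 0 -1.2 0.3 0 0 0; 0 0 -1.2 0.3 0 0 0; 0 0 -1.2 0.3 0 0 0; 0 0 -1.2 0.3 0 0 0; 0 0 -1.2 0.3 0 0 0; 0 0 -1.2 0.3 0 0 0';python3 -m creep '0 0 -1.2 0.3 0 0 0; 0 0 -1.2 0.3 0 0 0; 0 0 -1.2 0.3 0 0 0; 0 0 -1.2 0.3 0 0 0; 0 0 -1.2 0.3 0 0 0; 0 0 -1 0.2 0 0 0; 0 0 -0.6 0.2 0 0 0; 0 0 -0.3 0 0 0 0; 0 0 0 0 0 0 0; 0 0 0 0 0 0 0';  python3 - <<'E'
from plan import *
status()
rows(np.array([0.383,0.004,0.205]),tooldown(52.7))
shot('scene','s2.png'); shot('wrist','w3.png')
E
```

```text
time_s: 9.2
eef_pos: [0.4199, 0.0816, 0.2049]
eef_rot: [0.669, 0.225, 0.671, -0.227]
wrist_force: [0.0, 0.0, -5.0]
opening: 0.298
time_s: 10.45
eef_pos: [0.3849, 0.0014, 0.2053]
eef_rot: [0.67, 0.226, 0.67, -0.227]
wrist_force: [0.2, 0.0, -5.8]
opening: 0.297
t 10.45 p [0.3849 0.0014 0.2053] x [-0.001 -0.001 -1.   ] y [ 0.607  0.795 -0.002] yaw 52.6 F [ 0.2  0.  -5.8] op 0.297 q [-3.060e-01 -2.510e-01  2.080e+00 -2.000e-03  1.314e+00 -1.224e+00]
dist 0.0032 ang 0.12 n 1
  shift cm [ 0.03  0.09 -0.3 ] rv [-0.001  -0.0001  0.0019]
```

View pics/s2.png

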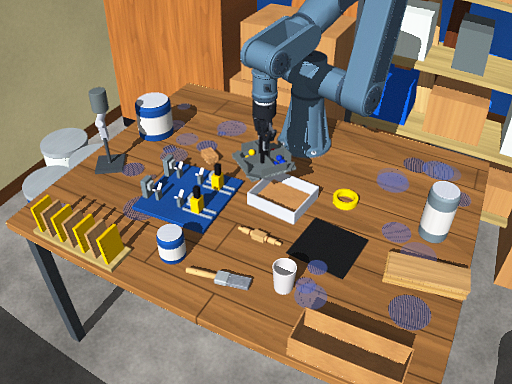

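View pics/w3.png

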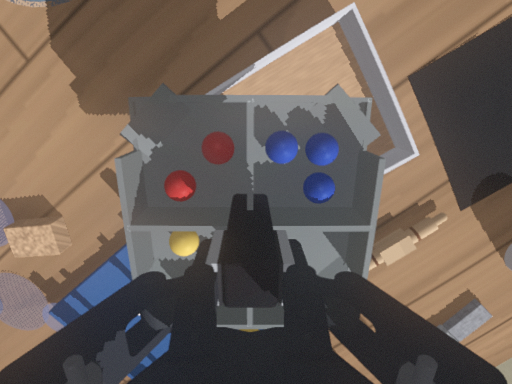

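```bash
python3 -m creep '0 0 0 0 0 -0.05 -0.05; 0 0 0 0 0 -0.05 -0.05; 0 0 0 0 0 -0.05 -0.05; 0 0 0 0 0 -0.05 -0.05;0 0 0 0 0 0 0';  python3 - <<'E'
from plan import *
status()
p,R,o=cur(); b=np.array([-.13,.99,0]); print('tilt',np.degrees(np.arccos(-R[2,0])), 'corner', (p+R@np.array([0.062,0.082,-0.082])).round(3), R[:,2].round(3))
E
```

```text
time_s: 11.18
eef_pos: [0.3851, 0.003, 0.2051]
eef_rot: [0.708, 0.132, 0.618, -0.315]
wrist_force: [-0.1, 0.6, -4.2]
opening: 0.295
t 11.18 p [0.3851 0.003  0.2051] x [ 0.037 -0.283 -0.958] y [ 0.61   0.766 -0.202] yaw 51.5 F [-0.1  0.6 -4.2] op 0.295 q [-0.067 -0.236  2.096 -0.3    1.238 -0.894]
tilt 16.57156169822934 corner [0.372 0.096 0.113] [ 0.792 -0.577  0.201]
```

```bash
python3 -m creep '0 0 0 0 0 -0.05 -0.05; 0 0 0 0 0 -0.05 -0.05; 0 0 0 0 0 -0.04 -0.04; 0 0 0 0 0 -0.03 -0.03;0 0 0 0 0 -0.03 -0.03; 0 0 0 0 0 -0.03 -0.03; 0 0 0 0 0 -0.03 -0.03;0 0 0 0 0 0 0'
python3 - <<'E'
from plan import *
status()
p,R,o=cur(); print('tilt',np.degrees(np.arccos(-R[2,0])), 'corner', (p+R@np.array([0.062,0.082,-0.082])).round(3), R[:,2].round(3))
shot('scene','s3.png'); shot('wrist','w4.png')
E
```

```text
time_s: 12.18
eef_pos: [0.3862, 0.0048, 0.2042]
eef_rot: [0.733, 0.014, 0.536, -0.418]
wrist_force: [0.7, 0.4, -5.5]
opening: 0.298
t 12.18 p [0.3862 0.0048 0.2042] x [ 0.076 -0.598 -0.798] y [ 0.628  0.65  -0.428] yaw 46.0 F [ 0.7  0.4 -5.5] op 0.298 q [ 0.205 -0.088  2.087 -0.679  1.278 -0.462]
tilt 37.08896029118789 corner [0.379 0.059 0.085] [ 0.775 -0.468  0.425]
```

View pics/s3.png

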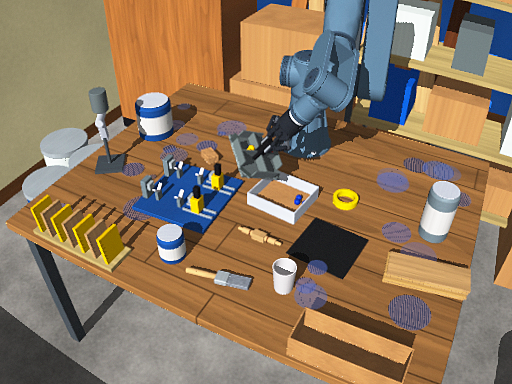

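View pics/w4.png

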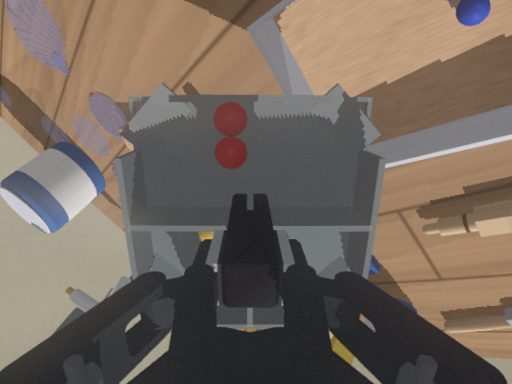

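The blue bay is empty and blue balls are in the pan. I'll level the tray and then count.

```bash
python3 -m creep '0 0 0 0 0 0 0;0 0 0 0 0 0.03 0.03; 0 0 0 0 0 0.05 0.05; 0 0 0 0 0 0.05 0.05; 0 0 0 0 0 0.05 0.05;0 0 0 0 0 0.05 0.05; 0 0 0 0 0 0.05 0.05; 0 0 0 0 0 0.05 0.05;0 0 0 0 0 0.04 0.04;0 0 0 0 0 0.02 0.02'
python3 - <<'E'
from plan import *
status()
shot('scene','s4.png'); shot('wrist','w5.png'); shot('top','t5.png')
p,R,o=cur()
rows(np.array([0.3849,0.0014,0.205]),tooldown(52.7))
im=cv2.imread('pics/t5.png'); cv2.imwrite('pics/t5c.png',cv2.resize(im[140:300,120:320],None,fx=4,fy=3.75*1.0666,interpolation=cv2.INTER_CUBIC)[:600])
E
```

```text
time_s: 13.52
eef_pos: [0.3863, 0.0022, 0.2073]
eef_rot: [0.681, 0.204, 0.656, -0.252]
wrist_force: [0.3, -0.3, -4.2]
opening: 0.294
t 13.53 p [0.3863 0.0022 0.2073] x [ 0.012 -0.076 -0.997] y [ 0.611  0.79  -0.053] yaw 52.2 F [ 0.3 -0.3 -4.2] op 0.294 q [-0.243 -0.258  2.082 -0.074  1.288 -1.137]
dist 0.0027 ang 4.51 n 1
  shift cm [ 0.21 -0.16 -0.05] rv [-0.0064  0.0564  0.0545]
```

View pics/w5.png

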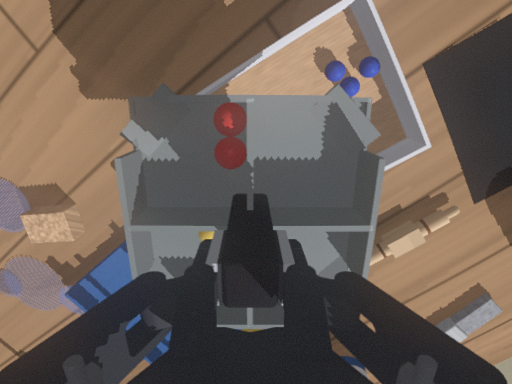

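View pics/t5c.png

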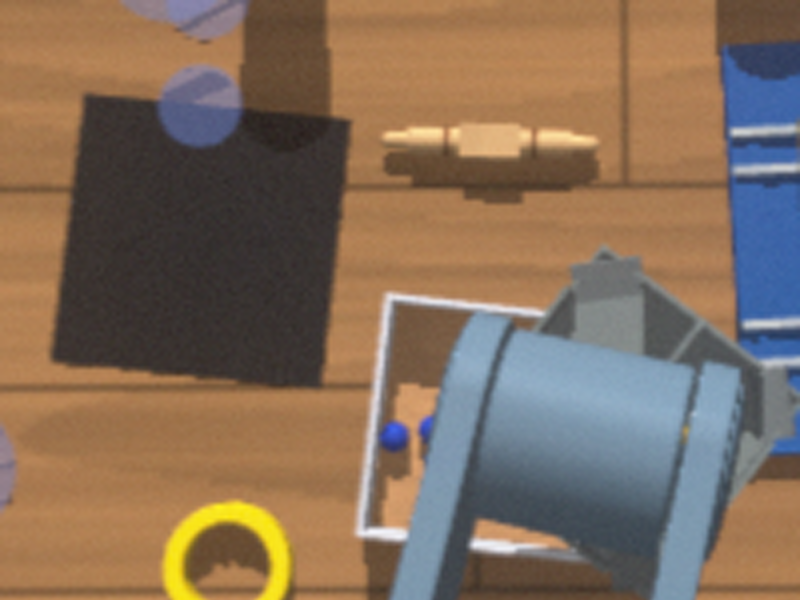

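The three blue balls are in the pan at about (350,77) in the wrist view, and both reds are still in their bay. Next I'll locate the mat and carry the tray back.

```bash
python3 -m creep '0 0.2 -0.1 0 0 0.05 0.05; 0 0 0 0 0 0.005 0.005; 0 0 0 0 0 0 0'
python3 - <<'E'
from plan import *; from fit import *
z=np.load('pics/t5.png.npz'); W=world_cloud('top',z['d']); im=z['im']
m=near(W,(0.52,0.3),0.17,-0.02,0.02)&(im.max(-1)<75)
m=cv2.morphologyEx(m.astype(np.uint8),cv2.MORPH_OPEN,np.ones((5,5)))>0
n,l,s,c=cv2.connectedComponentsWithStats(m.astype(np.uint8)); k=1+s[1:,4].argmax(); print(s[1:,4])
print(rect(W[l==k]))
status()
rows(np.array([0.5218,0.305,0.205]),tooldown(52.7),20)
E
```

```text
time_s: 14.05
eef_pos: [0.385, 0.002, 0.2048]
eef_rot: [0.67, 0.227, 0.669, -0.228]
wrist_force: [-0.4, 0.4, -5.2]
opening: 0.296
[4192]
(array([520.6, 303.7]), array([195.5, 198.4]), 84.0)
t 14.05 p [0.385  0.002  0.2048] x [ 0.    -0.002 -1.   ] y [ 0.61   0.793 -0.001] yaw 52.4 F [-0.4  0.4 -5.2] op 0.296 q [-3.040e-01 -2.520e-01  2.081e+00 -2.000e-03  1.311e+00 -1.219e+00]
dist 0.3324 ang 0.29 n 20
  shift cm [-0.    1.62 -0.38] rv [-0.0002  0.0001  0.0001]
  shift cm [-0.    1.62 -0.38] rv [-0.0002  0.0001  0.0001]
  shift cm [-0.    1.62 -0.38] rv [-0.0002  0.0001  0.0001]
  shift cm [-0.    1.62 -0.38] rv [-0.0002  0.0001  0.0001]
  shift cm [-0.    1.62 -0.38] rv [-0.0002  0.0001  0.0001]
  shift cm [-0.    1.62 -0.38] rv [-0.0002  0.0001  0.0001]
  shift cm [-0.    1.62 -0.38] rv [-0.0002  0.0001  0.0001]
  shift cm [-0.    1.62 -0.38] rv [-0.0002  0.0001  0.0001]
  shift cm [-0.    1.62 -0.38] rv [-0.0002  0.0001  0.0001]
  shift cm [-0.    1.62 -0.38] rv [-0.0002  0.0001  0.0001]
  shift cm [-0.    1.62 -0.38] rv [-0.0002  0.0001  0.0001]
  shift cm [-0.    1.62 -0.38] rv [-0.0002  0.0001  0.0001]
  shift cm [-0.    1.62 -0.38] rv [-0.0002  0.0001  0.0001]
  shift cm [-0.    1.62 -0.38] rv [-0.0002  0.0001  0.0001]
  shift cm [-0.    1.62 -0.38] rv [-0.0002  0.0001  0.0001]
  shift cm [-0.    1.62 -0.38] rv [-0.0002  0.0001  0.0001]
  shift cm [-0.    1.62 -0.38] rv [-0.0002  0.0001  0.0001]
  shift cm [-0.    1.62 -0.38] rv [-0.0002  0.0001  0.0001]
  shift cm [-0.    1.62 -0.37] rv [-0.0002  0.0001  0.0001]
  shift cm [-0.    1.62 -0.37] rv [-0.0002  0.0001  0.0001]
```

```bash
python3 -m creep '0 0 0.3 -0.1 0 0 0; 0 0 0.6 -0.1 0 0 0; 0 0 0.9 -0.2 0 0 0; 0 0 1.2 -0.3 0 0 0; 0 0 1.2 -0.3 0 0 0; 0 0 1.2 -0.3 0 0 0; 0 0 1.2 -0.3 0 0 0; 0 0 1.2 -0.3 0 0 0; 0 0 1.2 -0.3 0 0 0; 0 0 1.2 -0.3 0 0 0'; python3 -m creep '0 0 1.2 -0.3 0 0 0; 0 0 1.2 -0.3 0 0 0; 0 0 1.2 -0.3 0 0 0; 0 0 1.2 -0.3 0 0 0; 0 0 1.2 -0.3 0 0 0; 0 0 1.2 -0.3 0 0 0; 0 0 1.2 -0.3 0 0 0; 0 0 1.2 -0.3 0 0 0; 0 0 1.2 -0.3 0 0 0; 0 0 1.2 -0.3 0 0 0';  python3 - <<'E'
from plan import *
status()
rows(np.array([0.521,0.3045,0.205]),tooldown(52.7),1)
E
```

```text
time_s: 15.3
eef_pos: [0.4301, 0.1062, 0.2043]
eef_rot: [0.67, 0.226, 0.669, -0.228]
wrist_force: [0.1, -0.1, -5.0]
opening: 0.3
time_s: 16.55
eef_pos: [0.4828, 0.2278, 0.2036]
eef_rot: [0.67, 0.226, 0.669, -0.228]
wrist_force: [0.2, -1.3, -3.9]
opening: 0.296
t 16.55 p [0.4828 0.2278 0.2036] x [ 0.    -0.004 -1.   ] y [ 0.608  0.794 -0.003] yaw 52.5 F [ 0.2 -1.3 -3.9] op 0.296 q [ 0.221  0.117  1.738 -0.004  1.288 -0.695]
dist 0.0857 ang 0.28 n 1
  shift cm [-0.17  8.41 -1.64] rv [-0.003   0.0025  0.0028]
```

```bash
python3 -m creep '0 0 1.2 -0.2 0 0 0; 0 0 1.2 -0.2 0 0 0; 0 0 1.2 -0.2 0 0 0; 0 0 1.2 -0.2 0 0 0; 0 0 1.1 -0.2 0 0.001 0.001; 0 0 0.8 -0.2 0 0 0; 0 0 0.5 -0.1 0 0 0; 0 0 0.2 0 0 0 0; 0 0 0 0 0 0 0;0 0 0 0 0 0 0';  python3 - <<'E'
from plan import *
status()
rows(np.array([0.521,0.3045,0.075]),tooldown(52.7),1)
E
```

```text
time_s: 17.8
eef_pos: [0.52, 0.2993, 0.2027]
eef_rot: [0.67, 0.226, 0.67, -0.228]
wrist_force: [-0.6, 0.2, -4.5]
opening: 0.298
t 17.8 p [0.52   0.2993 0.2027] x [-0.001 -0.003 -1.   ] y [ 0.608  0.794 -0.003] yaw 52.6 F [-0.6  0.2 -4.5] op 0.298 q [ 0.326  0.263  1.568 -0.003  1.313 -0.59 ]
dist 0.1278 ang 0.24 n 1
  shift cm [12.77  0.52 -0.25] rv [-0.0026  0.0012  0.0031]
```

```bash
python3 -m creep '0 1 0.2 -0.1 0 0.001 0.003; 0 2 0.2 -0.1 0 0 0; 0 2.5 0.1 0 0 0 0; 0 2.5 0 0 0 0 0; 0 2 0 0 0 0 0; 0 1 0 0 0 0 0; 0 0.5 0 0 0 0 0; 0 0 0 0 0 0 0; 0 0 0 0 0 0 0';  python3 - <<'E'
from plan import *
status()
rows(np.array([0.521,0.3045,0.0643]),tooldown(52.7),1)
E
```

```text
time_s: 18.92
eef_pos: [0.5217, 0.3043, 0.0828]
eef_rot: [0.67, 0.228, 0.669, -0.227]
wrist_force: [-0.7, 0.1, -4.7]
opening: 0.296
t 18.93 p [0.5217 0.3043 0.0828] x [ 0.002  0.001 -1.   ] y [0.609 0.793 0.002] yaw 52.5 F [-0.7  0.1 -4.7] op 0.296 q [ 3.310e-01  4.110e-01  1.640e+00  1.000e-03  1.089e+00 -5.850e-01]
dist 0.0185 ang 0.26 n 1
  shift cm [ 1.85 -0.03 -0.07] rv [-0.004   0.0006 -0.0018]
```

```bash
python3 -m creep '0 0.8 0 0 0 0 -0.002; 0 0.5 0 0 0 0 0; 0 0.3 0 0 0 0 0; 0 0.2 0 0 0 0 0; 0 0 0 0 0 0 0; 0 0 0 0 0 0 0';  python3 - <<'E'
from plan import *
status()
E
```

```text
time_s: 19.68
eef_pos: [0.5227, 0.3046, 0.0649]
eef_rot: [0.67, 0.228, 0.669, -0.227]
wrist_force: [0.4, 0.3, -4.4]
opening: 0.297
t 19.68 p [0.5227 0.3046 0.0649] x [ 0.003  0.    -1.   ] y [0.609 0.793 0.002] yaw 52.5 F [ 0.4  0.3 -4.4] op 0.297 q [ 3.320e-01  4.380e-01  1.644e+00 -1.000e-03  1.057e+00 -5.830e-01]
```

```bash
python3 -m creep '0 0.1 0 0 0 0 -0.002; 0 0.1 0 0 0 0 0; 0 0 0 0 0 0 0';  python3 - <<'E'
from plan import *
status()
E
```

```text
time_s: 20.05
eef_pos: [0.523, 0.3047, 0.0646]
eef_rot: [0.67, 0.227, 0.669, -0.228]
wrist_force: [1.0, -1.3, -5.4]
opening: 0.304
t 20.05 p [0.523  0.3047 0.0646] x [ 0.002 -0.001 -1.   ] y [0.609 0.793 0.   ] yaw 52.5 F [ 1.  -1.3 -5.4] op 0.304 q [ 0.333  0.44   1.643 -0.002  1.058 -0.582]
```

```bash
python3 -m creep '0 0.2 0 0 0 0 0; 0 0.15 0 0 0 0 0; 0 0.1 0 0 0 0 0';  python3 - <<'E'
from plan import *
status()
E
```

```text
time_s: 20.42
eef_pos: [0.5232, 0.3047, 0.0644]
eef_rot: [0.67, 0.227, 0.669, -0.228]
wrist_force: [-4.0, -2.6, 2.8]
opening: 0.293
t 20.43 p [0.5232 0.3047 0.0644] x [ 0.002 -0.002 -1.   ] y [ 0.609  0.793 -0.   ] yaw 52.5 F [-4.  -2.6  2.8] op 0.293 q [ 0.333  0.441  1.642 -0.003  1.058 -0.582]
```

Contact: the wrist force changed sign. I'll release and lift clear.

```bash
python3 -m creep '0.5 0 0 0 0 0 0; 1 0 0 0 0 0 0; 1 0 0 0 0 0 0; 1 0 0 0 0 0 0; 1 0 0 0 0 0 0; 1 0 0 0 0 0 0; 1 -1 0 0 0 0 0; 1 -2 0 0 0 0 0;1 -4 0 0 0 0 0; 1 -5 0 0 0 0 0';python3 -m creep '1 -4 0 0 0 0 0; 1 -2 0 0 0 0 0; 1 0 0 0 0 0 0';   python3 - <<'E'
from plan import *
from fit import *
status()
o,im,d=shot('wrist','w6.png'); W=world_cloud('wrist',d,o)
m=near(W,(0.52,0.30),0.05,.085,.12); P=W[m]; print(len(P),P.mean(0).round(4),rect(P))
m=near(W,(0.52,0.3),0.13,0.035,0.05); P=W[m]; print('tray rim',len(P),rect(P))
A=np.c_[P[:,:2],np.ones(len(P))]; print('plane',np.linalg.lstsq(A,P[:,2],rcond=None)[0])
o,im,d=shot('top','t6.png'); W=world_cloud('top',d)
cv2.imwrite('pics/t6c.png',cv2.resize(im[140:300,120:320],None,fx=4,fy=3.75,interpolation=cv2.INTER_CUBIC))
m=near(W,(0.59,0.09),0.11,0.012,0.03)&(im[...,2]>130); P=W[m]; print('spindle',len(P),rect(P),P[:,2].max())
E
```

```text
time_s: 21.68
eef_pos: [0.5222, 0.3046, 0.1877]
eef_rot: [0.67, 0.226, 0.669, -0.228]
wrist_force: [0.4, 0.4, 0.8]
opening: 0.999
time_s: 22.05
eef_pos: [0.5248, 0.3059, 0.2607]
eef_rot: [0.674, 0.23, 0.665, -0.225]
wrist_force: [0.4, 0.2, -0.1]
opening: 0.995
t 22.05 p [0.5248 0.3059 0.2607] x [ 0.014  0.002 -1.   ] y [0.609 0.793 0.01 ] yaw 52.5 F [ 0.4  0.2 -0.1] op 0.995 q [ 0.334  0.22   1.501 -0.002  1.407 -0.582]
576 [0.5208 0.3064 0.1003] (array([522.2, 305.4]), array([24.8, 26.2]), 52.1)
tray rim 1770 (array([522.3, 305.5]), array([165. , 163.4]), 52.1)
plane [-0.00503882  0.0047568   0.04227684]
spindle 299 (array([588.1,  89.7]), array([155.1,  23.3]), 88.5) 0.029000870815039714
```

View pics/t6c.png

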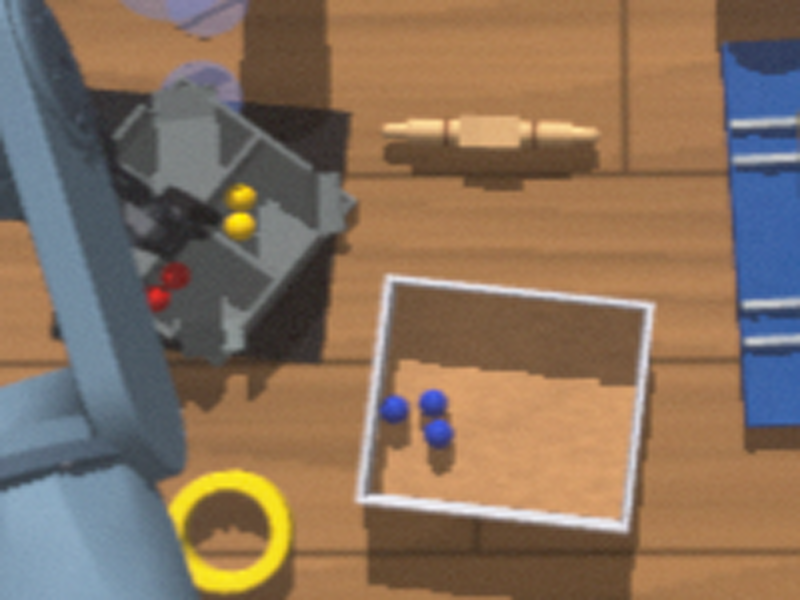

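View pics/w6.png

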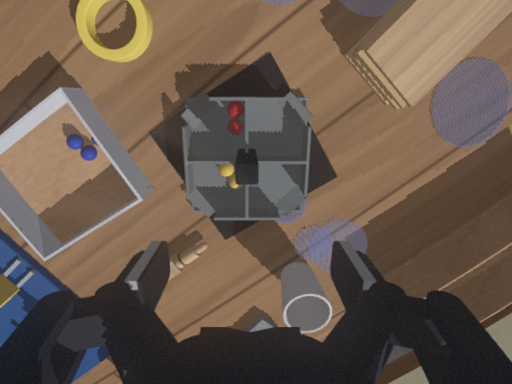

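The tray is level on the mat. Three blue balls are in the pan, and two red and two yellow are still in the tray. The tailstocks look partly in, so I'll inspect the jig from close by.

Run:
```python
from plan import *
rows(np.array([0.51,-0.12,0.27]),tooldown(3.3))
```

```text
dist 0.4259 ang 49.20 n 8
  shift cm [-0.16 -4.32  3.1 ] rv [ 0.1073  0.0005 -0.0012]
  shift cm [-0.16 -3.97  3.55] rv [ 0.1073  0.0005 -0.0012]
  shift cm [-0.15 -3.56  3.95] rv [ 0.1073  0.0005 -0.0012]
  shift cm [-0.15 -3.12  4.31] rv [ 0.1073  0.0005 -0.0012]
  shift cm [-0.15 -2.64  4.62] rv [ 0.1073  0.0005 -0.0012]
  shift cm [-0.15 -2.13  4.88] rv [ 0.1073  0.0005 -0.0012]
  shift cm [-0.15 -1.6   5.08] rv [ 0.1073  0.0005 -0.0012]
  shift cm [-0.15 -1.04  5.22] rv [ 0.1073  0.0005 -0.0012]
```

```bash
python3 -m creep '1 -0.2 -4.3 3.1 0.107 0 -0.002; 1 -0.2 -4 3.5 0.107 0 -0.002; 1 0 -3.6 4 0.107 0 0; 1 0 -3.1 4.3 0.107 0 0; 1 0 -2.6 4.6 0.107 0 0; 1 0 -2.1 4.9 0.107 0 0; 1 0 -1.6 5.1 0.107 0 0; 1 0 -1 5 0.1 0 0; 1 0 0 0 0 0 0; 1 0 0 0 0 0 0'
python3 - <<'E'
from plan import *
from fit import *
status()
o,im,d=shot('wrist','w7.png'); W=world_cloud('wrist',d,o); np.save('pics/W7.npy',W)
for c in [(0.44,-.145),(0.577,-.145)]:
    m=near(W,c,0.03,0.11,0.13);P=W[m]; print('knob',len(P),P.mean(0).round(4),rect(P))
for c in [(0.445,-.223),(.450,-.313),(.585,-.217),(.588,-.308)]:
    m=near(W,c,0.022,0.045,0.08);P=W[m]; print('rest',len(P),rect(P),P[:,2].max().round(3))
for c in [(0.45,-.35),(.588,-.345)]:
    m=near(W,c,0.035,0.083,0.1);P=W[m]; print('fixed block',len(P),rect(P),P[:,2].mean().round(3))
for c in [(0.443,-.17),(.582,-.17)]:
    m=near(W,c,0.03,0.06,0.084);P=W[m]; print('tail body',len(P),rect(P),P[:,2].mean().round(3))
E
```

```text
time_s: 23.4
eef_pos: [0.497, -0.1284, 0.2462]
eef_rot: [0.505, 0.486, 0.516, -0.493]
wrist_force: [-0.8, -0.6, -0.1]
opening: 1.001
t 23.4 p [ 0.497  -0.1284  0.2462] x [-0.019  0.003 -1.   ] y [ 0.999  0.041 -0.019] yaw 2.4 F [-0.8 -0.6 -0.1] op 1.001 q [-0.481  0.043  1.728 -0.006  1.389 -0.521]
knob 416 [ 0.4429 -0.1447  0.1201] (array([ 442. , -146.2]), array([20.3, 19.3]), 1.8)
knob 434 [ 0.581  -0.1416  0.12  ] (array([ 582.1, -142.6]), array([20.4, 19.1]), 3.9)
rest 385 (array([ 445. , -221.8]), array([43.1, 13.1]), 2.7) 0.071
rest 374 (array([ 450.2, -319.6]), array([43.2, 30.5]), 1.5) 0.079
rest 368 (array([ 584.3, -215.4]), array([42.6, 13.2]), 2.5) 0.071
rest 409 (array([ 588.4, -314.1]), array([42.3, 31.6]), 3.2) 0.078
fixed block 12 (array([ 430.6, -349.5]), array([6.2, 2.6]), 66.8) 0.087
fixed block 236 (array([ 590.1, -341.2]), array([19.1, 35.8]), 66.4) 0.088
tail body 347 (array([ 444.2, -160.5]), array([39.8, 34.4]), 10.1) 0.077
tail body 351 (array([ 575.9, -163. ]), array([22.3, 40.9]), 40.5) 0.076
```

View pics/w7.png

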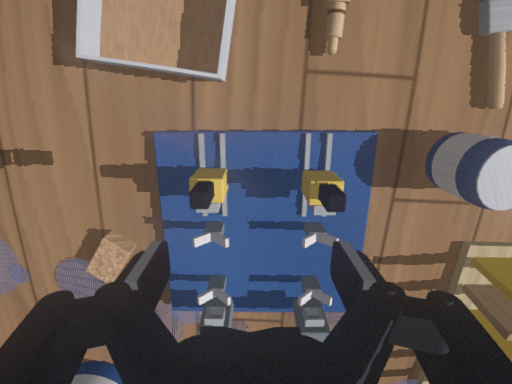

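Run:
```python
from plan import *
rows(np.array([0.442,-0.146,0.15]),tooldown(2.6),2)
```

```text
dist 0.1123 ang 1.12 n 2
  shift cm [ 4.86 -2.7   0.79] rv [-0.0018 -0.0019  0.0094]
  shift cm [ 4.84 -2.74  0.77] rv [-0.0018 -0.0019  0.0094]
```

```bash
python3 -m creep '1 0 -2.7 0.8 0 0 0.01; 1 3 -2.7 0.8 0 0 0.01; 1 3.5 0 0 0 0 0; 1 3 0 0 0 0 0; 1 0 0 0 0 0 0; 1 0 0 0 0 0 0'
python3 - <<'E'
from plan import *
status()
rows(np.array([0.442,-0.146,0.084]),tooldown(2.6),1)
E
```

```text
time_s: 24.2
eef_pos: [0.4435, -0.139, 0.1499]
eef_rot: [0.514, 0.487, 0.515, -0.484]
wrist_force: [0.4, 0.4, 0.4]
opening: 1.005
t 24.2 p [ 0.4435 -0.139   0.1499] x [ 0.002  0.005 -1.   ] y [0.998 0.057 0.002] yaw 3.3 F [0.4 0.4 0.4] op 1.005 q [-0.564  0.025  1.954  0.005  1.163 -0.623]
dist 0.0663 ang 0.72 n 1
  shift cm [ 6.59 -0.2   0.72] rv [ 0.0116 -0.0044 -0.0024]
```

```bash
python3 -m creep '1 1.5 -0.1 0.4 0.012 -0.004 -0.002; 1 2 -0.1 0.3 0 0 0; 1 2 0 0 0 0 0; 1 1 0 0 0 0 0; 1 0 0 0 0 0 0; 1 0 0 0 0 0 0'
python3 - <<'E'
from plan import *
status()
rows(np.array([0.442,-0.146,0.084]),tooldown(2.6),1)
E
```

```text
time_s: 24.95
eef_pos: [0.4456, -0.1482, 0.086]
eef_rot: [0.514, 0.489, 0.508, -0.488]
wrist_force: [0.9, 0.1, 0.3]
opening: 0.999
t 24.95 p [ 0.4456 -0.1482  0.086 ] x [ 0.008 -0.005 -1.   ] y [0.999 0.045 0.007] yaw 2.6 F [0.9 0.1 0.3] op 0.999 q [-0.574  0.134  1.989 -0.     1.009 -0.619]
dist 0.0047 ang 0.53 n 1
  shift cm [ 0.19 -0.35 -0.24] rv [-0.0003  0.0056 -0.0073]
```

```bash
python3 -m creep '1 0.2 -0.4 -0.2 0 0.005 -0.007; 0 0 0 0 0 0 0; 0 0 0 0 0 0 0; 0 0 0 0 0 0 0; 0 0 0 0 0 0 0; 0 0 0 0 0 0 0; 0 0 0 0 0 0 0; 0 0 0 0 0 0 0; 0 0 0 0 0 0 0'
python3 - <<'E'
from plan import *
status()
E
python3 -m creep '0 0 0 -0.6 0 0 0; 0 0 0 -0.8 0 0 0; 0 0 0 -0.8 0 0 0; 0 0 0 -0.8 0 0 0'
python3 - <<'E'
from plan import *
status()
E
```

```text
time_s: 26.08
eef_pos: [0.4433, -0.147, 0.0857]
eef_rot: [0.513, 0.489, 0.51, -0.488]
wrist_force: [2.4, 0.0, -0.3]
opening: 0.22
t 26.07 p [ 0.4433 -0.147   0.0857] x [ 0.004 -0.002 -1.   ] y [0.999 0.045 0.004] yaw 2.6 F [ 2.4  0.  -0.3] op 0.22 q [-0.575  0.132  1.992  0.     1.012 -0.621]
time_s: 26.58
eef_pos: [0.442, -0.1174, 0.0857]
eef_rot: [0.514, 0.489, 0.508, -0.489]
wrist_force: [3.0, -4.7, -1.8]
opening: 0.222
t 26.57 p [ 0.442  -0.1174  0.0857] x [ 0.005 -0.006 -1.   ] y [0.999 0.044 0.004] yaw 2.5 F [ 3.  -4.7 -1.8] op 0.222 q [-0.518  0.11   2.017 -0.003  1.008 -0.561]
```

```bash
python3 -m creep '0 0 0 -0.7 0 0 0; 0 0 0 -0.2 0 0 0; 0 0 0 0 0 0 0'
python3 - <<'E'
from plan import *
status()
E
python3 -m creep '0.5 0 0 0 0 0 0; 1 0 0 0 0 0 0; 1 0 0 0 0 0 0;1 0 0 0 0 0 0; 1 0 0 0 0 0 0; 1 -2 0 0 0 0 0; 1 -4 0 0 0 0 0; 1 -4 0 0 0 0 0; 1 -4 0 0 0 0 0; 1 0 0 0 0 0 0'
python3 - <<'E'
from plan import *
from fit import *
status()
o,im,d=shot('wrist','w8.png'); W=world_cloud('wrist',d,o)
c=(0.44,-.11)
m=near(W,c,0.03,0.11,0.13);P=W[m]; print('knob',len(P),P.mean(0).round(4),rect(P))
m=near(W,(0.445,-.145),0.05,0.06,0.084);P=W[m]; print('tail body',len(P),rect(P),P[:,2].mean().round(3), P[:,1].min())
o,im,d=shot('top','t8.png'); W=world_cloud('top',d)
m=near(W,c,0.03,0.11,0.13);P=W[m]; print('knob',len(P),P.mean(0).round(4))
m=near(W,(0.59,0.09),0.13,0.012,0.03)&(im[...,2]>130); P=W[m]; print('spindle',len(P),rect(P),P[:,2].max())
cv2.imwrite('pics/t8c.png',cv2.resize(im[135:285,200:420],None,fx=3.6,fy=3.6,interpolation=cv2.INTER_CUBIC))
rows(np.array([0.588,0.0897,0.25]),tooldown(-1.5))
E
```

```text
time_s: 26.95
eef_pos: [0.4415, -0.1069, 0.0857]
eef_rot: [0.514, 0.488, 0.509, -0.489]
wrist_force: [1.9, -3.6, -1.8]
opening: 0.226
t 26.95 p [ 0.4415 -0.1069  0.0857] x [ 0.005 -0.005 -1.   ] y [0.999 0.046 0.005] yaw 2.6 F [ 1.9 -3.6 -1.8] op 0.226 q [-0.498  0.104  2.024 -0.003  1.007 -0.542]
time_s: 28.2
eef_pos: [0.4397, -0.1052, 0.2291]
eef_rot: [0.512, 0.489, 0.51, -0.489]
wrist_force: [0.2, -0.3, -0.6]
opening: 1.0
t 28.2 p [ 0.4397 -0.1052  0.2291] x [ 0.002 -0.002 -1.   ] y [0.999 0.045 0.002] yaw 2.6 F [ 0.2 -0.3 -0.6] op 1.0 q [-4.980e-01 -1.040e-01  1.906e+00 -1.000e-03  1.337e+00 -5.420e-01]
knob 459 [ 0.4401 -0.1051  0.1205] (array([ 440.3, -106.3]), array([19.2, 19.3]), 2.5)
tail body 571 (array([ 440.8, -116.2]), array([39.2, 42.1]), 1.7) 0.078 -0.13760032564289948
knob 0 [nan nan nan]
spindle 309 (array([550.3, 111.8]), array([140.9, 164.4]), 61.1) 0.029979749851517395
dist 0.2465 ang 4.05 n 5
  shift cm [-0.49  3.17 -3.74] rv [ 0.0141 -0.0003  0.0007]
  shift cm [-0.49  3.12 -3.78] rv [ 0.0141 -0.0003  0.0007]
  shift cm [-0.49  3.07 -3.83] rv [ 0.0141 -0.0003  0.0007]
  shift cm [-0.49  3.01 -3.87] rv [ 0.0141 -0.0003  0.0007]
  shift cm [-0.49  2.96 -3.91] rv [ 0.0141 -0.0003  0.0007]<stdin>:9: RuntimeWarning: Mean of empty slice.
  ret = um.true_divide(
```

View pics/t8c.png

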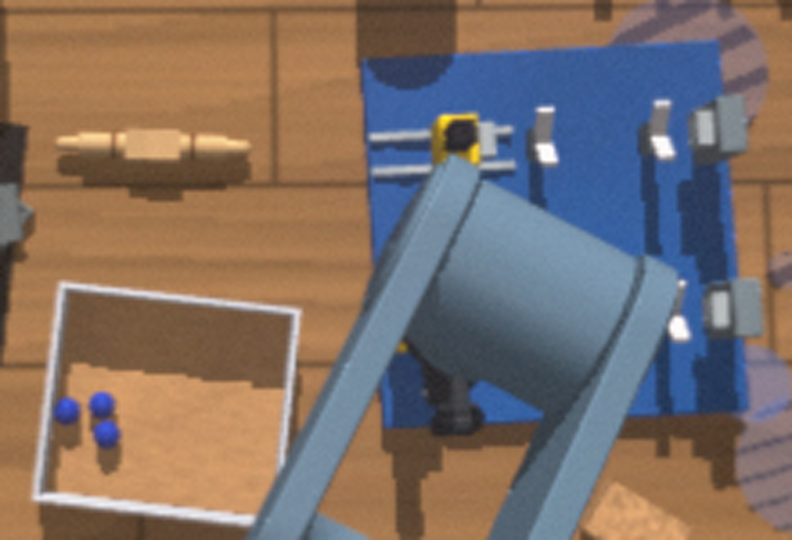

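View pics/w8.png

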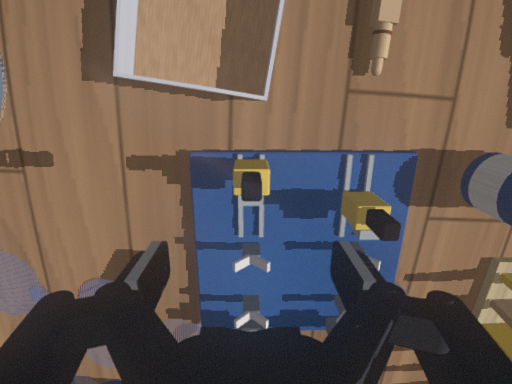

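```bash
python3 -m creep '1 -0.5 3.2 -3.7 0.014 0 0; 1 -0.5 3.1 -3.8 0.014 0 0; 1 -0.5 3.1 -3.8 0.014 0 0; 1 -0.5 3 -3.9 0.014 0 0; 1 -0.5 3 -3.9 0.014 0 0; 1 0 0 0 0 0 0; 1 0 0 0 0 0 0'
python3 - <<'E'
from plan import *
from fit import *
status()
o,im,d=shot('wrist','w9.png'); W=world_cloud('wrist',d,o)
m=near(W,(0.588,0.0897),0.1,0.010,0.03)&(im[...,2]>110); 
n,l,s,c=cv2.connectedComponentsWithStats(m.astype(np.uint8)); k=1+s[1:,4].argmax(); P=W[l==k]; print('spindle',len(P),rect(P),P[:,2].max())
m=near(W,(0.588,0.0897),0.03,0.020,0.03); P=W[m]; print('block',len(P),rect(P))
rows(np.array([0.588,0.0897,0.10]),tooldown(-1.5),3)
E
```

```text
time_s: 29.18
eef_pos: [0.587, 0.0946, 0.2351]
eef_rot: [-0.485, -0.502, -0.499, 0.514]
wrist_force: [-0.5, 0.5, -0.1]
opening: 0.999
t 29.18 p [0.587  0.0946 0.2351] x [-0.026  0.004 -1.   ] y [ 0.999 -0.032 -0.027] yaw -1.8 F [-0.5  0.5 -0.1] op 0.999 q [-0.041  0.239  1.531  0.002  1.399 -0.01 ]
spindle 1447 (array([588.5,  93.3]), array([157.3,  23.6]), 88.2) 0.025800587286178234
block 732 (array([588.4,  89.7]), array([59.5, 23.6]), 88.2)
dist 0.1352 ang 1.57 n 3
  shift cm [4.5  0.16 0.17] rv [-0.002  -0.001   0.0088]
  shift cm [4.5  0.12 0.17] rv [-0.002  -0.001   0.0088]
  shift cm [4.5  0.08 0.16] rv [-0.002  -0.001   0.0088]
```

View pics/w9.png

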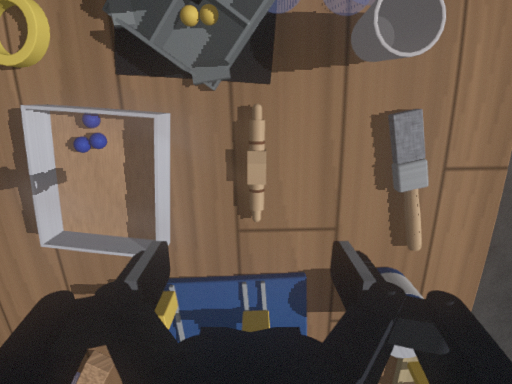

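```bash
python3 -m creep '1 4 0.1 0.1 0 0 0.013; 1 4 0.1 0.1 0 0 0.013; 1 4 0 0 0 0 0; 1 2 0 0 0 0 0; 1 0 0 0 0 0 0; 1 0 0 0 0 0 0'
python3 - <<'E'
from plan import *
status()
rows(np.array([0.5885,0.092,0.006]),tooldown(-1.8),1)
E
```

```text
time_s: 29.98
eef_pos: [0.5839, 0.0861, 0.0914]
eef_rot: [0.489, 0.51, 0.49, -0.51]
wrist_force: [-0.3, -0.2, 0.2]
opening: 0.999
t 29.98 p [0.5839 0.0861 0.0914] x [-0.001  0.002 -1.   ] y [ 0.999 -0.041 -0.001] yaw -2.3 F [-0.3 -0.2  0.2] op 0.999 q [-0.056  0.374  1.672  0.002  1.097 -0.016]
dist 0.0857 ang 0.54 n 1
  shift cm [ 8.54  0.44 -0.59] rv [-0.0092 -0.0019  0.0009]
```

```bash
python3 -m creep '1 2 0.3 -0.3 -0.009 0 0; 1 2 0.1 -0.3 0 0 0; 1 2 0 0 0 0 0; 1 1 0 0 0 0 0; 1 0.5 0 0 0 0 0; 1 0 0 0 0 0 0;1 0 0 0 0 0 0'
python3 - <<'E'
from plan import *
status()
rows(np.array([0.5885,0.092,0.006]),tooldown(-1.8),1)
E
```

```text
time_s: 30.85
eef_pos: [0.5903, 0.0927, 0.0135]
eef_rot: [0.493, 0.509, 0.492, -0.506]
wrist_force: [-0.0, 0.8, -0.1]
opening: 0.998
t 30.85 p [0.5903 0.0927 0.0135] x [ 0.003  0.002 -1.   ] y [ 1.    -0.031  0.003] yaw -1.8 F [-0.   0.8 -0.1] op 0.998 q [-0.044  0.504  1.676  0.002  0.958 -0.014]
dist 0.0078 ang 0.22 n 1
  shift cm [ 0.75 -0.18  0.08] rv [ 0.0006 -0.002  -0.0033]
```

```bash
python3 -m creep '1 0.5 -0.2 0.1 0 0 -0.003; 1 0.3 0 0 0 0 0; 1 0 0 0 0 0 0; 0 0 0 0 0 0 0; 0 0 0 0 0 0 0;0 0 0 0 0 0 0;0 0 0 0 0 0 0;0 0 0 0 0 0 0;0 0 0 0 0 0 0;0 0 0 0 0 0 0'
python3 - <<'E'
from plan import *
status()
E
python3 -m creep '0 0 0 0 0 0 0; 0 -1 0 0 0 0 0; 0 -2 0 0 0 0 0; 0 -4 0 0 0 0 0; 0 -4 0 0 0 0 0; 0 -3 0 0 0 0 0; 0 -1 0 0 0 0 0; 0 0 0 0 0 0 0'
python3 - <<'E'
from plan import *
status()
shot('wrist','w10.png')
E
```

```text
time_s: 32.1
eef_pos: [0.5897, 0.0917, 0.0068]
eef_rot: [0.493, 0.509, 0.492, -0.506]
wrist_force: [-0.2, -0.9, -0.2]
opening: 0.267
t 32.1 p [0.5897 0.0917 0.0068] x [ 0.004  0.002 -1.   ] y [ 1.    -0.031  0.004] yaw -1.8 F [-0.2 -0.9 -0.2] op 0.267 q [-0.046  0.514  1.679  0.002  0.945 -0.016]
time_s: 33.1
eef_pos: [0.5892, 0.0915, 0.1674]
eef_rot: [0.493, 0.51, 0.491, -0.506]
wrist_force: [-0.4, -0.1, -1.6]
opening: 0.263
t 33.1 p [0.5892 0.0915 0.1674] x [ 0.007  0.002 -1.   ] y [ 1.    -0.031  0.007] yaw -1.8 F [-0.4 -0.1 -1.6] op 0.263 q [-0.046  0.285  1.616  0.002  1.234 -0.016]
```

View pics/w10.png

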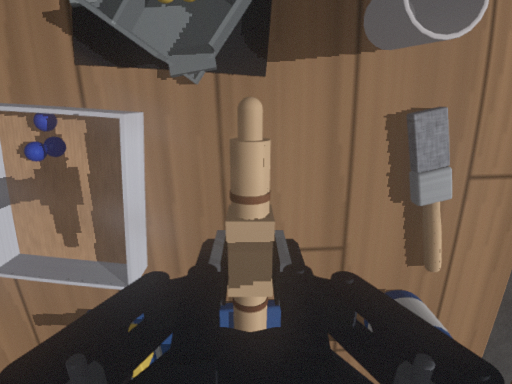

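Run:
```python
from h import *
z=np.load('pics/w10.png.npz'); d=z['d']; c=ctrl.calibration('wrist'); K=c['mtx'];D=np.array(c['distortion'])
h,w=d.shape; u,v=np.meshgrid(np.arange(w),np.arange(h))
p=cv2.undistortPoints(np.stack([u,v],-1).reshape(-1,1,2).astype(float),np.array(K),D).reshape(h,w,2)
P=np.dstack([p[...,0]*d,p[...,1]*d,d]); T=np.array(c['tool_from_camera']); Q=P@T[:3,:3].T+T[:3,3]
for r in list(range(92,150,4))+list(range(195,345,5)): print(r,(Q[r,251]*1000).round(1),z['im'][r,251])
m=(d<0.26)&(v<240)&(abs(u-250)<30)
S=Q[m]*1000; print(S.min(0),S.max(0))
for a,b in [(-75,-62),(-55,-30)]:
    s=S[(S[:,2]>a)&(S[:,2]<b)]; print(a,b,s.min(0).round(1),s.max(0).round(1))
```

```text
92 [168.1   0.4 -89.1] [ 78 101 128]
96 [167.3   0.4 -85. ] [ 75  99 124]
100 [ -8.9  -0.4 -79.2] [102 128 154]
104 [ -9.4  -0.4 -77.4] [114 141 166]
108 [-10.2  -0.4 -75.7] [115 143 169]
112 [-11.3  -0.4 -73.9] [111 139 164]
116 [-10.7  -0.4 -72.1] [110 137 163]
120 [-10.4  -0.4 -70.3] [110 138 163]
124 [-10.8  -0.4 -68.6] [111 138 164]
128 [-10.3  -0.4 -66.7] [112 140 163]
132 [-10.9  -0.4 -64.9] [112 141 166]
136 [-10.4  -0.4 -63.1] [111 139 165]
140 [-11.8  -0.4 -61.4] [105 132 156]
144 [-16.8  -0.4 -60.2] [116 143 169]
148 [-14.5  -0.4 -58.1] [117 144 171]
195 [-14.6  -0.4 -35.5] [115 143 167]
200 [-13.9  -0.4 -32.7] [ 58  76 105]
205 [-15.3  -0.4 -30.7] [110 138 164]
210 [-15.   -0.4 -28. ] [115 142 168]
215 [-16.3  -0.4 -25.9] [114 141 167]
220 [-15.   -0.4 -22.7] [ 72  92 112]
225 [-17.2  -0.4 -21. ] [107 132 158]
230 [-17.3  -0.4 -18.4] [105 131 156]
235 [-17.1  -0.4 -15.6] [109 134 157]
240 [-17.6  -0.4 -13.1] [108 133 158]
245 [-16.8  -0.4  -9.9] [63 82 97]
250 [-17.3  -0.4  -7.4] [61 78 96]
255 [-16.5  -0.4  -4. ] [ 66  83 101]
260 [-16.5  -0.4  -1.1] [ 67  83 101]
265 [-17.3  -0.4   1.3] [64 83 99]
270 [-17.2  -0.4   4.4] [ 65  85 101]
275 [-16.2  -0.3   8.1] [64 82 98]
280 [-142.4   -0.9  -77.8] [ 67  83 101]
285 [-16.7  -0.3  13.9] [ 94 119 141]
290 [-15.8  -0.3  17.8] [110 137 162]
295 [-16.6  -0.3  20.4] [110 137 161]
300 [-14.   -0.3  25.8] [114 140 166]
305 [-14.9  -0.3  28.5] [109 135 162]
310 [-15.4  -0.3  31.4] [48 64 89]
315 [-14.5  -0.3  35.7] [114 141 166]
320 [-15.3  -0.3  38.5] [114 140 166]
325 [-15.1  -0.3  42.3] [114 139 166]
330 [-14.   -0.3  47.1] [115 142 168]
335 [-75.8  -0.6 -11.1] [32 32 39]
340 [-79.5  -0.6 -12.9] [31 34 37]
[-142.39046617  -28.37462784 -173.99926883] [160.27670488  14.85123763 -11.47688817]
-75 -62 [-12.7  -7.2 -74.8] [ -4.4   4.9 -62. ]
-55 -30 [-17.  -11.6 -55. ] [ -3.4   9.  -30. ]
```

Run:
```python
from plan import *
rows(np.array([0.4467,-0.253,0.167]),tooldown(2.6),9)
```

```text
dist 0.3727 ang 4.38 n 9
  shift cm [-0.02 -1.46  3.87] rv [-0.0085 -0.0002 -0.0006]
  shift cm [-0.02 -1.49  3.86] rv [-0.0085 -0.0002 -0.0006]
  shift cm [-0.02 -1.53  3.85] rv [-0.0085 -0.0002 -0.0006]
  shift cm [-0.01 -1.56  3.84] rv [-0.0085 -0.0002 -0.0006]
  shift cm [-0.01 -1.59  3.82] rv [-0.0085 -0.0002 -0.0006]
  shift cm [-0.01 -1.62  3.81] rv [-0.0085 -0.0002 -0.0006]
  shift cm [-0.01 -1.66  3.8 ] rv [-0.0085 -0.0002 -0.0006]
  shift cm [-0.01 -1.69  3.78] rv [-0.0085 -0.0002 -0.0006]
  shift cm [-0.   -1.72  3.77] rv [-0.0085 -0.0002 -0.0006]
```

```bash
python3 -m creep '0 0 -0.7 2 -0.008 0 0; 0 0 -1.5 3.9 -0.008 0 -0.003; 0 0 -1.5 3.9 -0.008 0 -0.003; 0 0 -1.5 3.9 -0.008 0 0; 0 0 -1.5 3.8 -0.008 0 0; 0 0 -1.6 3.8 -0.008 0 0; 0 0 -1.6 3.8 -0.008 0 0; 0 0 -1.6 3.8 -0.008 0 0; 0 0 -1.5 3.5 -0.008 0 0; 0 0 -0.6 1.5 0 0 0'; python3 -m creep '0 0 0 0 0 0 0; 0 0 0 0 0 0 0';python3 - <<'E'
from plan import *
status()
rows(np.array([0.4467,-0.253,0.15]),tooldown(2.6),1)
E
```

```text
time_s: 34.4
eef_pos: [0.4417, -0.2531, 0.149]
eef_rot: [0.501, 0.485, 0.522, -0.491]
wrist_force: [0.1, 0.0, -0.3]
opening: 0.268
time_s: 34.65
eef_pos: [0.441, -0.2519, 0.1473]
eef_rot: [0.5, 0.486, 0.522, -0.491]
wrist_force: [-0.1, 0.2, -1.0]
opening: 0.266
t 34.65 p [ 0.441  -0.2519  0.1473] x [-0.028  0.017 -0.999] y [ 0.999  0.045 -0.027] yaw 2.6 F [-0.1  0.2 -1. ] op 0.266 q [-0.749  0.15   1.825 -0.007  1.199 -0.791]
dist 0.0064 ang 1.89 n 1
  shift cm [-0.29  0.56  0.13] rv [-0.0005 -0.0186  0.0273]
```

```bash
python3 -m creep '0 0 0.6 0.1 0 -0.019 0.028; 0 0 0 0 0 0 0; 0 0 0 0 0 0 0';python3 - <<'E'
from plan import *
from fit import *
status()
rows(np.array([0.4467,-0.253,0.15]),tooldown(2.6),1)
o,im,d=shot('wrist','w11.png'); W=world_cloud('wrist',d,o)
for c in [(0.445,-.223),(.450,-.313)]:
    m=near(W,c,0.03,0.045,0.08);P=W[m]; print('rest',len(P),rect(P) if len(P) else 0,P[:,2].max().round(3))
o,im,d=shot('top','t11.png'); W=world_cloud('top',d); cv2.imwrite('pics/t11c.png',cv2.resize(im[135:265,220:420],None,fx=4,fy=4,interpolation=cv2.INTER_CUBIC))
E
```

```text
time_s: 35.02
eef_pos: [0.4484, -0.25, 0.1469]
eef_rot: [0.513, 0.488, 0.511, -0.487]
wrist_force: [-0.7, -0.5, -1.4]
opening: 0.266
t 35.02 p [ 0.4484 -0.25    0.1469] x [ 0.003 -0.001 -1.   ] y [0.999 0.049 0.003] yaw 2.8 F [-0.7 -0.5 -1.4] op 0.266 q [-7.410e-01  1.370e-01  1.840e+00  1.000e-03  1.162e+00 -7.900e-01]
dist 0.0046 ang 0.26 n 1
  shift cm [-0.31 -0.19  0.29] rv [ 0.0033  0.0011 -0.0029]
rest 284 (array([ 445.4, -221.8]), array([46.5, 12.4]), 2.5) 0.071Traceback (most recent call last):
  File "<stdin>", line 7, in <module>
    return umr_maximum(a, axis, None, out, keepdims, initial, where)
ValueError: zero-size array to reduction operation maximum which has no identity
```

View pics/w11.png

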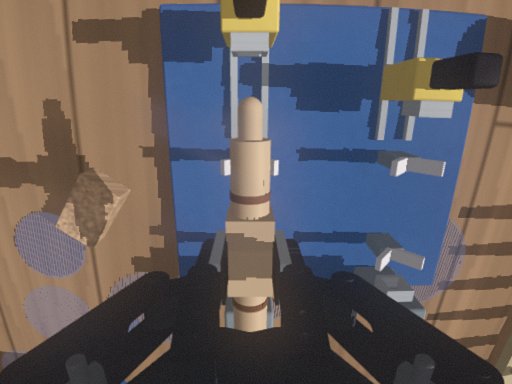

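```bash
python3 -m creep '0 1 -0.2 0.3 0 0 -0.003; 0 2 0 0 0 0 0; 0 2 0 0 0 0 0; 0 1 0 0 0 0 0; 0 0 0 0 0 0 0; 0 0 0 0 0 0 0';python3 - <<'E'
from plan import *
status()
rows(np.array([0.4467,-0.253,0.0605]),tooldown(2.6),1)
E
```

```text
time_s: 35.83
eef_pos: [0.4464, -0.2542, 0.0842]
eef_rot: [0.512, 0.487, 0.512, -0.488]
wrist_force: [0.2, 0.2, -1.5]
opening: 0.269
t 35.83 p [ 0.4464 -0.2542  0.0842] x [-0.    -0.002 -1.   ] y [ 0.999  0.048 -0.001] yaw 2.8 F [ 0.2  0.2 -1.5] op 0.269 q [-0.748  0.234  1.874 -0.002  1.033 -0.796]
dist 0.0237 ang 0.20 n 1
  shift cm [ 2.37  0.04 -0.12] rv [0.003  0.0016 0.0005]
```

```bash
python3 -m creep '0 0.7 0 -0.15 0.003 0 0; 0 0.6 0 0 0 0 0; 0 0 0 0 0 0 0; 0 0 0 0 0 0 0';python3 - <<'E'
from plan import *
status()
rows(np.array([0.4467,-0.253,0.0605]),tooldown(2.6),1)
shot('scene','s12.png'); shot('wrist','w12.png')
E
```

```text
time_s: 36.33
eef_pos: [0.4471, -0.2533, 0.0716]
eef_rot: [0.512, 0.488, 0.51, -0.489]
wrist_force: [-0.7, 0.1, -1.0]
opening: 0.269
t 36.33 p [ 0.4471 -0.2533  0.0716] x [ 0.001 -0.003 -1.   ] y [0.999 0.045 0.001] yaw 2.6 F [-0.7  0.1 -1. ] op 0.269 q [-0.746  0.254  1.881 -0.002  1.004 -0.79 ]
dist 0.0111 ang 0.21 n 1
  shift cm [ 1.11 -0.04 -0.04] rv [-0.0001  0.0035 -0.0013]
```

View pics/w12.png

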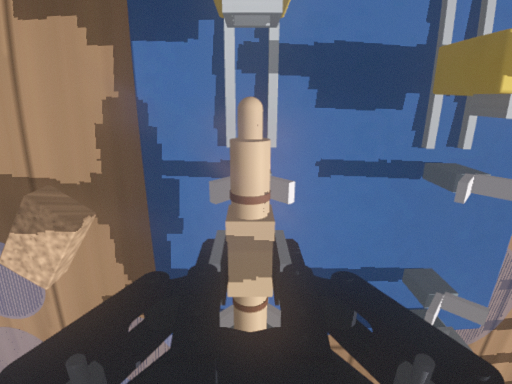

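```bash
python3 -m creep '0 0.5 0 0 0 0.003 -0.001; 0 0.3 0 0 0 0 0; 0 0.2 0 0 0 0 0; 0 0 0 0 0 0 0';python3 - <<'E'
from plan import *
status()
E
```

```text
time_s: 36.92
eef_pos: [0.4471, -0.2534, 0.061]
eef_rot: [0.511, 0.489, 0.511, -0.489]
wrist_force: [0.2, -0.2, -1.3]
opening: 0.265
t 36.92 p [ 0.4471 -0.2534  0.061 ] x [ 0. -0. -1.] y [0.999 0.045 0.   ] yaw 2.6 F [ 0.2 -0.2 -1.3] op 0.265 q [-0.747  0.274  1.882 -0.     0.985 -0.792]
```

```bash
python3 -m creep '0 0.15 0 0 0 0 0; 0 0.15 0 0 0 0 0';python3 - <<'E'
from plan import *
status()
E
```

```text
time_s: 37.17
eef_pos: [0.4482, -0.2538, 0.0595]
eef_rot: [0.512, 0.489, 0.51, -0.488]
wrist_force: [-4.7, 4.1, 17.3]
opening: 0.265
t 37.17 p [ 0.4482 -0.2538  0.0595] x [ 0.002 -0.001 -1.   ] y [0.999 0.045 0.002] yaw 2.6 F [-4.7  4.1 17.3] op 0.265 q [-7.460e-01  2.770e-01  1.881e+00  1.000e-03  9.810e-01 -7.920e-01]
```

Seated in the rests: 17 N at the expected height. I'll release and retreat upward.

```bash
python3 -m creep '0 -0.1 0 0 0 0 0; 0.6 0 0 0 0 0 0; 1 0 0 0 0 0 0; 1 0 0 0 0 0 0; 1 0 0 0 0 0 0; 1 0 0 0 0 0 0; 1 -1.5 0 0 0 0 0; 1 -3 0 0 0 0 0; 1 -3 0 0 0 0 0; 1 -3 0 0 0 0 0';python3 -m creep '1 -1 0 -3 0 0 0; 1 0 0 -3 0 0 0; 1 0 0 -3 0 0 0; 1 0 0 -3 0 0 0; 1 0 0 -2 0 0 0; 1 0 0 0 0 0 0; 1 0 0 0 0 0 0'
python3 - <<'E'
from plan import *
status()
shot('wrist','w13.png'); shot('scene','s13.png')
rows(np.array([0.4405,-0.107,0.12]),tooldown(2.6),1)
E
```

```text
time_s: 38.42
eef_pos: [0.4467, -0.2528, 0.1688]
eef_rot: [0.511, 0.489, 0.512, -0.488]
wrist_force: [-0.0, -0.5, 0.1]
opening: 0.999
time_s: 39.3
eef_pos: [0.4437, -0.1122, 0.1904]
eef_rot: [0.517, 0.49, 0.505, -0.488]
wrist_force: [-0.5, 0.4, 0.1]
opening: 0.997
t 39.3 p [ 0.4437 -0.1122  0.1904] x [ 0.013 -0.009 -1.   ] y [0.999 0.045 0.013] yaw 2.6 F [-0.5  0.4  0.1] op 0.997 q [-0.507 -0.057  1.945 -0.002  1.238 -0.551]
dist 0.0704 ang 0.89 n 1
  shift cm [ 7.   -0.37 -0.62] rv [-0.0015  0.0092 -0.0123]
```

View pics/w13.png

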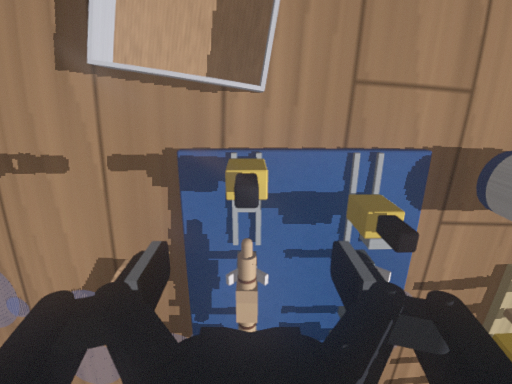

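The spindle lies in lane a and its +y tip at (248,240) is clear of the tailstock cup. Now I'll grip knob a and slide it in.

```bash
python3 -m creep '1 2 -0.3 -0.4 0 0.009 -0.012; 1 3 -0.1 -0.2 0 0 0; 1 3 0 0 0 0 0; 1 1.8 0 0 0 0 0; 1 0 0 0 0 0 0; 1 0 0 0 0 0 0'
python3 - <<'E'
from plan import *
status()
rows(np.array([0.4405,-0.107,0.085]),tooldown(2.6),1)
E
```

```text
time_s: 40.15
eef_pos: [0.4362, -0.1075, 0.0836]
eef_rot: [0.507, 0.489, 0.513, -0.491]
wrist_force: [0.4, -0.5, 0.5]
opening: 1.0
t 40.15 p [ 0.4362 -0.1075  0.0836] x [-0.007  0.004 -1.   ] y [ 0.999  0.039 -0.007] yaw 2.2 F [ 0.4 -0.5  0.5] op 1.0 q [-0.507  0.106  2.027  0.     1.017 -0.546]
dist 0.0045 ang 0.61 n 1
  shift cm [-0.14  0.43 -0.03] rv [-0.0063 -0.0045  0.0073]
```

```bash
python3 -m creep '1 -0.1 0.4 0 -0.006 -0.004 0.007; 1 0 0 0 0 0 0; 0 0 0 0 0 0 0; 0 0 0 0 0 0 0; 0 0 0 0 0 0 0; 0 0 0 0 0 0 0; 0 0 0 0 0 0 0; 0 0 0 0 0 0 0; 0 0 0 0 0 0 0; 0 0 0 0 0 0 0'
python3 - <<'E'
from plan import *
status()
E
python3 -m creep '0 0 0 0.5 0 0 0; 0 0 0 0.7 0 0 0; 0 0 0 0.7 0 0 0; 0 0 0 0.7 0 0 0; 0 0 0 0.7 0 0 0; 0 0 0 0.7 0 0 0'
python3 - <<'E'
from plan import *
status()
E
```

```text
time_s: 41.4
eef_pos: [0.4416, -0.1082, 0.0871]
eef_rot: [0.512, 0.489, 0.51, -0.488]
wrist_force: [-0.9, 0.1, 1.7]
opening: 0.225
t 41.4 p [ 0.4416 -0.1082  0.0871] x [ 0.003 -0.002 -1.   ] y [0.999 0.046 0.003] yaw 2.6 F [-0.9  0.1  1.7] op 0.225 q [-5.020e-01  1.040e-01  2.021e+00 -1.000e-03  1.014e+00 -5.480e-01]
time_s: 42.15
eef_pos: [0.4434, -0.1493, 0.0871]
eef_rot: [0.512, 0.489, 0.511, -0.488]
wrist_force: [-1.2, 4.1, 3.2]
opening: 0.226
t 42.15 p [ 0.4434 -0.1493  0.0871] x [ 0.002  0.001 -1.   ] y [0.999 0.046 0.002] yaw 2.6 F [-1.2  4.1  3.2] op 0.226 q [-0.581  0.133  1.988  0.002  1.019 -0.628]
```

```bash
python3 -m creep '0 0 0 0.5 0 0 0; 0 0 0 0.4 0 0 0; 0 0 0 0.3 0 0 0'
python3 - <<'E'
from plan import *
status()
shot('wrist','w14.png')
E
```

```text
time_s: 42.52
eef_pos: [0.444, -0.1623, 0.0871]
eef_rot: [0.512, 0.489, 0.511, -0.488]
wrist_force: [0.0, 4.9, 4.9]
opening: 0.224
t 42.52 p [ 0.444  -0.1623  0.0871] x [ 0.002  0.001 -1.   ] y [0.999 0.046 0.002] yaw 2.6 F [0.  4.9 4.9] op 0.224 q [-0.604  0.144  1.976  0.003  1.021 -0.651]
```

View pics/w14.png

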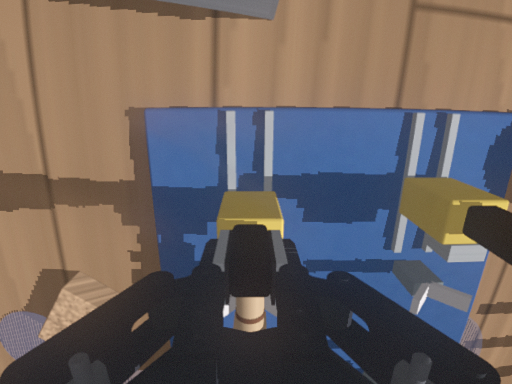

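```bash
python3 -m creep '0 0 0 0.3 0 0 0; 0 0 0 0.3 0 0 0'
python3 - <<'E'
from plan import *
status()
E
python3 -m creep '0 0 0 0.3 0 0 0; 0 0 0 0.3 0 0 0'
python3 - <<'E'
from plan import *
status()
E
```

```text
time_s: 42.82
eef_pos: [0.4442, -0.1684, 0.087]
eef_rot: [0.512, 0.489, 0.511, -0.487]
wrist_force: [-1.5, 5.3, 3.8]
opening: 0.226
t 42.83 p [ 0.4442 -0.1684  0.087 ] x [ 0.002  0.001 -1.   ] y [0.999 0.046 0.002] yaw 2.6 F [-1.5  5.3  3.8] op 0.226 q [-0.615  0.149  1.969  0.003  1.022 -0.662]
time_s: 43.08
eef_pos: [0.4443, -0.1715, 0.087]
eef_rot: [0.51, 0.491, 0.513, -0.486]
wrist_force: [0.2, 22.8, 13.8]
opening: 0.225
t 43.08 p [ 0.4443 -0.1715  0.087 ] x [ 0.001  0.008 -1.   ] y [0.999 0.045 0.002] yaw 2.6 F [ 0.2 22.8 13.8] op 0.225 q [-0.623  0.153  1.964  0.008  1.027 -0.673]
```

```bash
python3 -m creep '0 0 0 0.1 0 0 0; 0.6 0 0 0 0 0 0; 1 0 0 0 0 0 0; 1 0 0 0 0 0 0; 1 0 0 0 0 0 0; 1 0 0 0 0 0 0; 1 -2 0 0 0 0 0; 1 -3 0 -2 0 0 0; 1 -3 0 -4 0 0 0; 1 -3 0 -4 0 0 0'; python3 -m creep '1 0 0 -4 0 0 0; 1 0 0 -2 0 0 0; 1 0 0 0 0 0 0'
python3 - <<'E'
from plan import *
from fit import *
status()
o,im,d=shot('wrist','w15.png'); W=world_cloud('wrist',d,o); np.save('pics/W15.npy',W)
m=near(W,(0.4425,-.168),0.03,0.11,0.13);P=W[m]; print('knob',len(P),P.mean(0).round(4),rect(P))
o,im,d=shot('top','t15.png'); W=world_cloud('top',d); np.save('pics/W15t.npy',W)
cv2.imwrite('pics/t15c.png',cv2.resize(im[135:265,220:420],None,fx=4,fy=4,interpolation=cv2.INTER_CUBIC))
m=near(W,(0.4425,-.168),0.03,0.11,0.13);P=W[m]; print('knob top',len(P),P.mean(0).round(4))
E
```

```text
time_s: 44.32
eef_pos: [0.4384, -0.0734, 0.1982]
eef_rot: [0.507, 0.491, 0.513, -0.488]
wrist_force: [1.3, 0.4, 0.2]
opening: 0.998
time_s: 44.7
eef_pos: [0.4374, -0.0104, 0.2024]
eef_rot: [0.51, 0.492, 0.511, -0.486]
wrist_force: [0.1, -0.4, 0.6]
opening: 0.999
t 44.7 p [ 0.4374 -0.0104  0.2024] x [ 0.005  0.006 -1.   ] y [0.999 0.044 0.005] yaw 2.5 F [ 0.1 -0.4  0.6] op 0.999 q [-0.302 -0.113  1.971  0.008  1.281 -0.348]
knob 6 [ 0.4436 -0.1596  0.1108] (array([ 444.1, -159.4]), array([9.6, 1.2]), 14.0)
knob top 56 [ 0.443  -0.1712  0.1208]
```

View pics/w15.png

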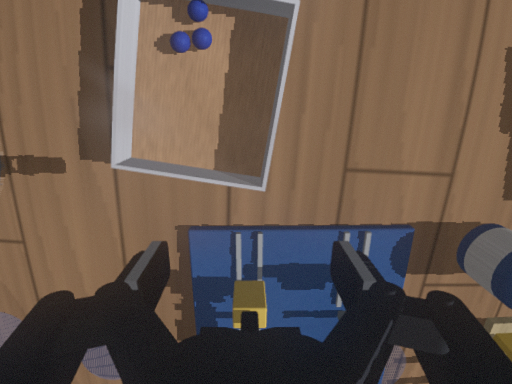

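View pics/t15c.png

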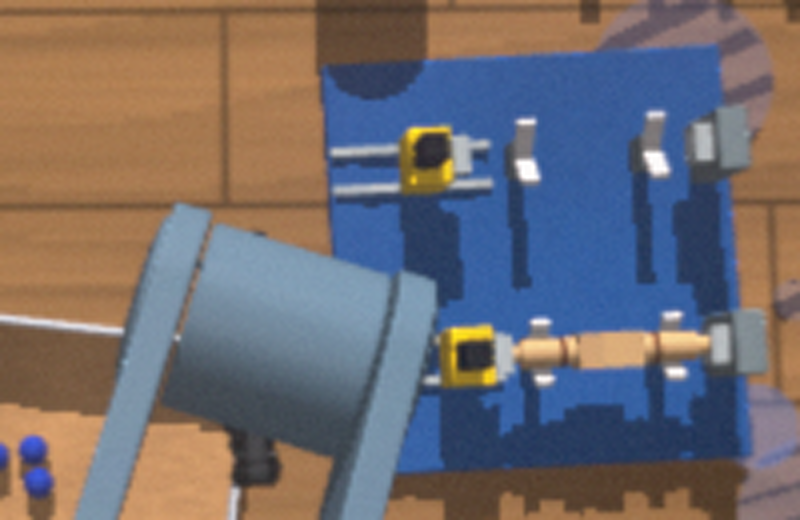

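Run:
```python
from fit import *
W=np.load('pics/W15t.npy'); im=np.load('pics/t15.png.npz')['im']
c0=np.array([0.447,-0.267]); e=np.array([-.0454,.999]); n=np.array([.999,.0454])
q=W[...,:2]-c0; s=q@e*1000; t=q@n*1000; z=W[...,2]*1000
m=(abs(t)<3)&(abs(s)<140)&(z>30)
o=np.argsort(s[m]); 
for a in zip(s[m][o].round(1),t[m][o].round(1),z[m][o].round(1)): print(*a,end=' | ')
# lateral centre for segments
for lo,hi in((-58,-52),(-36,-24),(-20,20),(24,36),(52,58)):
    mm=(s>lo)&(s<hi)&(abs(t)<16)&(z>60); print('\n',lo,hi,t[mm].min().round(1),t[mm].max().round(1),z[mm].max().round(1))
```

```text
-100.1 2.5 87.8 | -99.3 -2.9 88.8 | -98.0 -0.3 93.6 | -96.6 2.6 90.3 | -96.4 -2.8 89.7 | -96.1 -0.1 91.4 | -94.2 2.7 89.7 | -93.2 -2.7 91.5 | -92.4 -0.1 94.7 | -90.7 -2.5 90.7 | -90.5 0.1 92.2 | -90.4 2.8 93.2 | -88.9 -2.3 88.1 | -88.9 0.3 88.8 | -87.6 2.9 93.8 | -85.0 -2.3 92.0 | -85.0 0.4 92.9 | -83.6 -2.1 88.0 | -83.2 0.6 90.1 | -81.1 0.8 88.4 | -80.9 -1.9 88.2 | -80.7 1.1 80.9 | -79.2 -1.7 85.1 | -78.5 1.3 79.4 | -78.2 -1.4 79.4 | -76.6 1.5 76.7 | -75.6 -1.3 79.3 | -74.5 -1.0 73.9 | -74.3 1.7 75.3 | -72.3 1.9 73.1 | -70.0 -1.0 79.9 | -69.1 -0.7 73.8 | -68.7 -0.4 66.1 | -68.5 1.9 76.9 | -68.1 2.3 68.9 | -65.5 -0.3 67.7 | -64.3 2.3 72.7 | -60.9 -0.3 74.3 | -60.5 2.3 76.5 | -58.8 2.6 72.9 | -58.2 -2.9 73.5 | -58.2 -0.2 74.4 | -56.3 -2.7 70.7 | -55.6 2.6 74.6 | -54.7 -0.2 77.1 | -53.0 2.8 74.2 | -52.5 0.0 75.3 | -51.6 -2.8 77.8 | -50.1 2.9 75.0 | -49.5 0.1 76.4 | -48.9 -2.6 77.6 | -48.2 0.4 71.3 | -46.4 -2.5 76.8 | -44.9 -2.2 72.8 | -44.6 0.5 74.4 | -42.0 -2.1 73.3 | -41.6 0.6 75.5 | -39.6 -1.9 72.4 | -38.8 0.7 76.0 | -36.3 0.9 75.2 | -36.0 -1.9 75.5 | -34.2 -1.6 72.0 | -32.7 0.9 78.
[... 1450 characters left out ...]
.7 2.6 118.3 | 86.5 -0.1 121.7 | 86.6 -2.7 121.2 | 89.0 -2.6 119.6 | 89.2 2.6 122.8 | 89.3 -0.0 122.6 | 91.6 0.2 121.0 | 91.9 2.7 123.7 | 92.0 -2.5 121.8 | 94.0 -2.3 118.6 | 94.1 0.3 120.2 | 94.6 2.9 123.8 | 97.0 -2.2 120.4 | 97.1 0.4 121.9 | 99.7 0.5 121.9 | 99.8 -2.1 121.7 | 102.2 0.7 121.5 | 102.7 -2.0 123.1 | 104.4 -1.7 117.7 | 104.6 0.9 119.8 | 105.0 1.4 106.0 | 105.4 -0.7 90.7 | 105.5 1.9 92.5 | 105.7 -1.4 109.4 | 105.8 2.5 77.5 | 106.4 -3.0 78.8 | 106.6 -1.8 44.1 | 106.9 -0.4 82.9 | 107.1 2.9 68.0 | 107.1 0.8 49.1 | 107.4 0.2 68.6 | 107.6 1.4 33.2 | 107.8 -2.6 70.2 | 
 -58 -52 -13.2 14.5 77.1

 -36 -24 -9.7 9.9 78.5

 -20 20 -11.6 11.7 82.3

 24 36 -9.5 10.3 77.2

 52 58 -8.2 8.6 77.3
```

Lane a checks out: cup mouth at about 67 mm, axis level, and the tips in both cups. Now the empty lane b tailstock.

Run:
```python
from plan import *
from fit import *
z=np.load('pics/t15.png.npz'); W=world_cloud('top',z['d'])
m=near(W,(0.5815,-.144),0.03,0.11,0.13);P=W[m]; print('knob b top',len(P),P.mean(0).round(4))
rows(np.array([0.582,-0.144,0.17]),tooldown(2.6),4)
```

```text
knob b top 62 [ 0.5809 -0.1453  0.1207]
dist 0.1987 ang 0.47 n 4
  shift cm [0.8  3.47 3.46] rv [-0.0009 -0.0015 -0.0011]
  shift cm [0.8  3.47 3.46] rv [-0.0009 -0.0015 -0.0011]
  shift cm [0.8  3.47 3.47] rv [-0.0009 -0.0015 -0.0011]
  shift cm [0.8  3.46 3.47] rv [-0.0009 -0.0015 -0.0011]
```

```bash
python3 -m creep '1 0 3.5 3.4 0 0 0; 1 0 3.5 3.5 0 0 0; 1 0.5 3.5 3.5 0 0 0; 1 0.8 3.5 3.4 0 0 0; 1 0 0 0 0 0 0; 1 0 0 0 0 0 0'
python3 - <<'E'
from plan import *
status()
rows(np.array([0.582,-0.144,0.085]),tooldown(2.6),3)
E
```

```text
time_s: 45.55
eef_pos: [0.5854, -0.1551, 0.1848]
eef_rot: [0.507, 0.493, 0.51, -0.489]
wrist_force: [-0.4, 0.3, 0.3]
opening: 0.999
t 45.55 p [ 0.5854 -0.1551  0.1848] x [ 0.     0.007 -1.   ] y [0.999 0.035 0.001] yaw 2.0 F [-0.4  0.3  0.3] op 0.999 q [-0.458  0.292  1.57   0.006  1.283 -0.495]
dist 0.1005 ang 0.72 n 3
  shift cm [ 3.33 -0.1  -0.35] rv [-0.0035 -0.0022 -0.0002]
  shift cm [ 3.33 -0.1  -0.36] rv [-0.0035 -0.0022 -0.0002]
  shift cm [ 3.33 -0.1  -0.37] rv [-0.0035 -0.0022 -0.0002]
```

```bash
python3 -m creep '1 1.5 -0.1 -0.6 -0.01 -0.006 0; 1 2 -0.1 -0.5 0 0 0; 1 2 -0.1 0 0 0 0; 1 2 0 0 0 0 0; 1 1.5 0 0 0 0 0; 1 0.5 0 0 0 0 0; 1 0 0 0 0 0 0; 1 0 0 0 0 0 0'
python3 - <<'E'
from plan import *
status()
rows(np.array([0.582,-0.144,0.085]),tooldown(2.6),1)
E
```

```text
time_s: 46.55
eef_pos: [0.5781, -0.1383, 0.0864]
eef_rot: [0.513, 0.487, 0.512, -0.487]
wrist_force: [-0.6, -0.4, 1.3]
opening: 1.004
t 46.55 p [ 0.5781 -0.1383  0.0864] x [ 0.001 -0.    -1.   ] y [0.999 0.051 0.001] yaw 2.9 F [-0.6 -0.4  1.3] op 1.004 q [-0.434  0.388  1.664  0.     1.089 -0.486]
dist 0.0070 ang 0.34 n 1
  shift cm [0.14 0.36 0.59] rv [ 0.0058  0.0005 -0.0012]
```

```bash
python3 -m creep '1 0.1 0.4 0.6 0.006 0 0; 1 0 0 0 0 0 0; 0 0 0 0 0 0 0; 0 0 0 0 0 0 0; 0 0 0 0 0 0 0; 0 0 0 0 0 0 0; 0 0 0 0 0 0 0; 0 0 0 0 0 0 0; 0 0 0 0 0 0 0; 0 0 0 0 0 0 0'
python3 - <<'E'
from plan import *
status()
E
python3 -m creep '0 0 0 0.4 0 0 0; 0 0 0 0.5 0 0 0; 0 0 0 0.5 0 0 0; 0 0 0 0.3 0 0 0'
python3 - <<'E'
from plan import *
status()
E
```

```text
time_s: 47.8
eef_pos: [0.5833, -0.1454, 0.0872]
eef_rot: [0.512, 0.489, 0.51, -0.489]
wrist_force: [-0.1, -0.3, 0.5]
opening: 0.228
t 47.8 p [ 0.5833 -0.1454  0.0872] x [ 0.003 -0.002 -1.   ] y [0.999 0.045 0.003] yaw 2.6 F [-0.1 -0.3  0.5] op 0.228 q [-4.410e-01  3.980e-01  1.647e+00 -1.000e-03  1.093e+00 -4.860e-01]
time_s: 48.3
eef_pos: [0.5841, -0.1613, 0.0872]
eef_rot: [0.512, 0.489, 0.511, -0.488]
wrist_force: [-1.3, 4.9, 2.2]
opening: 0.229
t 48.3 p [ 0.5841 -0.1613  0.0872] x [ 0.002  0.001 -1.   ] y [0.999 0.045 0.002] yaw 2.6 F [-1.3  4.9  2.2] op 0.229 q [-0.466  0.408  1.633  0.002  1.099 -0.513]
```

```bash
python3 -m creep '0 0 0 0.3 0 0 0; 0 0 0 0.25 0 0 0'
python3 - <<'E'
from plan import *
status()
E
python3 -m creep '0 0 0 0.25 0 0 0'
python3 - <<'E'
from plan import *
status()
E
```

```text
time_s: 48.55
eef_pos: [0.5844, -0.1673, 0.0872]
eef_rot: [0.511, 0.489, 0.511, -0.488]
wrist_force: [-1.2, 4.1, 3.2]
opening: 0.224
t 48.55 p [ 0.5844 -0.1673  0.0872] x [ 0.002  0.001 -1.   ] y [0.999 0.045 0.002] yaw 2.6 F [-1.2  4.1  3.2] op 0.224 q [-0.475  0.412  1.628  0.002  1.1   -0.521]
time_s: 48.68
eef_pos: [0.5843, -0.1673, 0.0872]
eef_rot: [0.51, 0.49, 0.512, -0.487]
wrist_force: [-0.6, 21.9, 9.3]
opening: 0.222
t 48.67 p [ 0.5843 -0.1673  0.0872] x [ 0.001  0.006 -1.   ] y [0.999 0.045 0.002] yaw 2.6 F [-0.6 21.9  9.3] op 0.222 q [-0.477  0.413  1.626  0.007  1.104 -0.525]
```

```bash
python3 -m creep '0 0 0 0 0 0 0; 0.6 0 0 0 0 0 0; 1 0 0 0 0 0 0; 1 0 0 0 0 0 0; 1 0 0 0 0 0 0; 1 0 0 0 0 0 0; 1 -2 0 0 0 0 0; 1 -4 0 0 0 0 0; 1 -4 0 0 0 0 0; 1 -4 0 0 0 0 0'; python3 -m creep '1 -4 0 -3 0 0 0; 1 0 0 -5 0 0 0; 1 0 0 -5 0 0 0; 1 0 0 -5 0 0 0; 1 0 0 -5 0 0 0; 1 0 0 -5 0 0 0; 1 0 0 0 0 0 0'
python3 - <<'E'
from plan import *
from fit import *
status()
o,im,d=shot('top','t20.png'); W=world_cloud('top',d); np.save('pics/W20t.npy',W); shot('scene','s20.png')
cv2.imwrite('pics/t20c.png',cv2.resize(im[100:300,110:420],None,fx=2.55,fy=2.55,interpolation=cv2.INTER_CUBIC))
c0=np.array([0.447,-0.267]); e=np.array([-.0454,.999]); n=np.array([.999,.0454])
for nm,c in (('a',c0),('b',c0+.14*n)):
    q=W[...,:2]-c; s=q@e*1000; t=q@n*1000; z=W[...,2]*1000
    m=(abs(t)<12)&(z>112)&(z<130)&(s>60); print(nm,'knob',s[m].mean().round(1),t[m].mean().round(1))
    m=(abs(t)<8)&(z>74.5)&(z<82)&(s>57)&(s<85); print('cup front',np.sort(s[m])[:8].round(1))
E
```

```text
time_s: 49.92
eef_pos: [0.5826, -0.1693, 0.2314]
eef_rot: [0.509, 0.49, 0.513, -0.488]
wrist_force: [0.7, 0.1, 1.1]
opening: 1.0
time_s: 50.8
eef_pos: [0.5736, 0.1168, 0.292]
eef_rot: [0.516, 0.495, 0.505, -0.484]
wrist_force: [-0.5, -0.7, 0.6]
opening: 1.001
t 50.8 p [0.5736 0.1168 0.292 ] x [ 0.022 -0.001 -1.   ] y [0.999 0.042 0.022] yaw 2.4 F [-0.5 -0.7  0.6] op 1.001 q [-1.000e-03  1.440e-01  1.526e+00 -1.000e-03  1.449e+00 -4.400e-02]
a knob 95.9 0.2
cup front [58.7 59.1 65.6 65.7 67.4 68.  68.2 68.2]
b knob 93.9 -0.6
cup front [63.  63.3 63.9 63.9 65.3 65.6 65.6 66. ]
```

View pics/t20c.png

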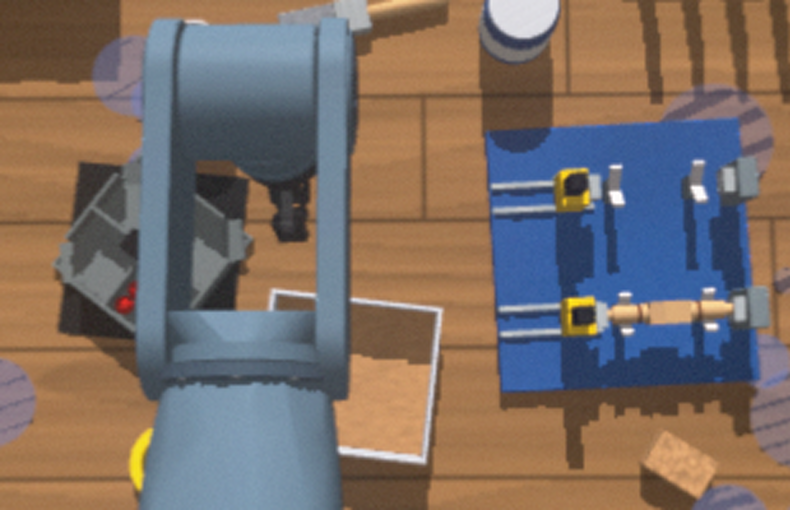

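View pics/s20.png

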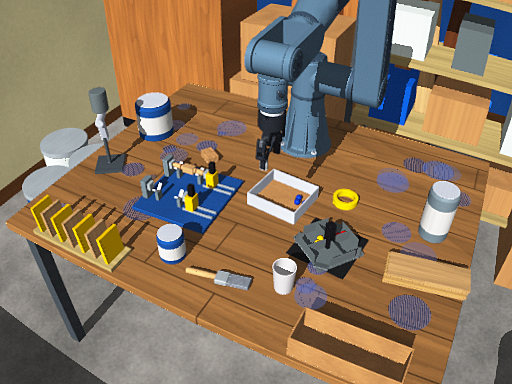

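Run:
```python
from h import *
for c in('top','scene'):
    for q in ('spindle1_mid','blue1_mid'): print(c,q,[(np.round(r['rect']).tolist(),round(r['confidence'],2)) for r in ctrl.find_in(q,c)])
print(ctrl.hand_in())
```

```text
top spindle1_mid []
top blue1_mid [([326.0, 168.0, 345.0, 184.0], 0.24), ([299.0, 86.0, 332.0, 124.0], 0.23)]
scene spindle1_mid []
scene blue1_mid []
the job is handed in; nothing more can be done
None
```

I finished the job and handed it in at about 51 s of the 210 s allowed; the hand-in gave no verdict.

**Tray:** I lifted it by the handle, tipped it about 37° on the blue corner over the pan, and set it back level on the mat. The images afterwards showed all three blue balls in the pan. The two red and two yellow balls were still in the tray.

**Spindle:** There was only one, with no second visible in any picture. Both tailstocks were partly in at the start, so I drew tailstock a out, laid the spindle in lane a and slid the tailstock in until it met firm resistance (about 23 N). In the top view the cup mouth is at about 67–68 mm, where home is 68. The spindle axis is level at about 65 mm and centred in the lane.

**Lane b:** It is empty. I pushed its tailstock to its end stop (about 22 N), which leaves it about 2 mm past lane a's position, so probably at its −3 mm stop.

**Checks that were weak:**
- **Detector:** the trained detector never found the spindle, and in the last pictures it gave only two weak false hits for the blue balls. The last checks on both rest on my own depth measurements and the pictures.
- **Blocked top view:** in the last one the arm hid the blue balls, the yellow balls and part of the tray. The final scene view showed a blue ball in the pan; the full counts come from the images taken earlier, just after the tray was set down.

The bystander objects were not touched.

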